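# Lay up coverslipped slide racks to cure, with desiccant

### The job

Take the freshly coverslipped slide racks off the black slide tray and stand each one on its end in a rack bay of the white curing tray, so that its slides lie flat while the mountant sets; a rack is lifted from above, so lay it tilted in the steel V-shaped drain rest, let go, and take it again by its raised end. Only when all the racks are in (desiccant spoils in open air), stand the blue cup in the cradle under the desiccant dispenser, pull the shutter open until all four canisters have dropped into the cup, push the shutter fully shut, and stand the cup with the canisters upright in the round-marked bay of the curing tray. Leave the other things on the bench where they are.

Things in the scene. Friction and masses are not known exactly. Their poses are not given: they have to be found in the camera images.
- rack_a: Slide rack: pink frame 38 (its x) x 88 (its y) x 63 mm (its z), 140 g, symmetric under a half turn about z; orange slide ends stand 14 mm above part of it and do not obstruct the gripper. Origin: centre of its underside. It stands on its underside at first, 3 mm above the bench; both y ends are flat to stand on. Grip it across the 38 mm. Two or three racks are there; a missing one reads None.
- rack_b: Slide rack: pink frame 38 (its x) x 88 (its y) x 63 mm (its z), 140 g, symmetric under a half turn about z; orange slide ends stand 14 mm above part of it and do not obstruct the gripper. Origin: centre of its underside. It stands on its underside at first, 3 mm above the bench; both y ends are flat to stand on. Grip it across the 38 mm. Two or three racks are there; a missing one reads None.
- rack_c: Slide rack: pink frame 38 (its x) x 88 (its y) x 63 mm (its z), 140 g, symmetric under a half turn about z; orange slide ends stand 14 mm above part of it and do not obstruct the gripper. Origin: centre of its underside. It stands on its underside at first, 3 mm above the bench; both y ends are flat to stand on. Grip it across the 38 mm. Two or three racks are there; a missing one reads None.
- rack_a_mid (a point): Middle of rack_a's frame, 31.5 mm above its underside. Rack lying in the drain rest: underside on the long face, one end on the short face. Rack on end: its y axis vertical, 88 mm high, this point 44 mm above what it stands on.
- rack_b_mid (a point): Middle of rack_b's frame, 31.5 mm above its underside. Rack lying in the drain rest: underside on the long face, one end on the short face. Rack on end: its y axis vertical, 88 mm high, this point 44 mm above what it stands on.
- rack_c_mid (a point): Middle of rack_c's frame, 31.5 mm above its underside. Rack lying in the drain rest: underside on the long face, one end on the short face. Rack on end: its y axis vertical, 88 mm high, this point 44 mm above what it stands on.
- slide_tray: Shallow black slide tray, 185 (x) x 245 mm (y), rim 16 mm high, floor 3 mm, fixed; origin: centre of its underside. At first the racks stand in it in a row along its y, about 70 mm apart and 20 mm to -x of its middle, their long side roughly along its x.
- drain_rest: V-shaped steel drain rest on a drip pan, fixed; origin: centre of its underside, z up. Two flat faces, 60 mm wide (x), at 45 degrees; the V's bottom line runs along x at y = -12, z = 22 mm. The long face (92 mm up the slope) rises to +y, the short one (59 mm) to -y. A rack lies in it with its 38 mm along x: its top then points up and to -y, its raised end up and to +y. 87 mm high.
- rest_seat (a point): Where the middle of the frame (rack_*_mid) of a rack lying home in the V is, 75 mm above the bench.
- curing_tray: White curing tray, 116 (x) x 316 mm (y), rim 14 mm high, floor 4 mm, fixed; origin: centre of its underside. Three rack bays with dark pads centred at y = +113, +41, -31 mm (x = 0), each between two guides along x, 44 mm apart (clear), flared at the top, tops 48 mm up. A rack stands there on end, its 38 mm along the tray's y; one a bay, any bay. The 94 mm bay at the -y end is the cup's.
- cup_bay (a point): Centre of the round-marked cup bay, on the tray's floor (tray y = -107 mm, z = 4 mm). The cup's handle may point out over the tray's low rim.
- dispenser: Desiccant dispenser, fixed: clear hopper over a white base plate (150 x 120 x 8 mm), on a column at its far (+x) side. Origin: on the bench under the hopper's axis; front is -x. Funnel and lid are 80 mm square at most; top of the lid 199 mm, of its small black knob 209 mm above the bench. The shutter's underside is 98 mm above the bench, 28 mm over the rim of a cup in the cradle.
- cup_seat (a point): Centre of the cup's place in the cradle, on the base plate, 8 mm above the bench under the hopper's axis; axes as the dispenser's. The cradle is U-shaped, 88 mm wide inside, rails 7 mm high above the plate, open with a flared mouth to -x: the cup goes in along +x, its handle pointing to -x.
- shutter (a joint): Shutter under the hopper, slides along the dispenser's +y: 0 shut, 0.05 m fully open; friction about 1.5 N, stays where it is left. The canisters have dropped by the time it is 0.045 m open.
- shutter_grip (a point): On the shutter's upright red knob (16 mm in diameter, its top 13 mm above this point), 118 mm to +y of the hopper's axis when shut, 123 mm above the bench; moves with the shutter. Pinch it from above.
- scoop: Blue desiccant cup, 76 mm in diameter, 62 mm high, walls 3 mm, floor 4 mm, 90 g; origin: centre of its underside, z up. A straight handle, 14 mm wide, 12 mm high, runs out along the cup's -x from 37 to 149 mm from the axis, its middle 50 mm above the underside. Carry it by the handle, pinched from above across the 14 mm.
- canister_0: Desiccant canister, white drum with a blue band, 28 mm in diameter, 14 mm high, 14 g; origin: centre of its underside. The four are stacked in the hopper at first.
- canister_1: Desiccant canister, white drum with a blue band, 28 mm in diameter, 14 mm high, 14 g; origin: centre of its underside. The four are stacked in the hopper at first.
- canister_2: Desiccant canister, white drum with a blue band, 28 mm in diameter, 14 mm high, 14 g; origin: centre of its underside. The four are stacked in the hopper at first.
- canister_3: Desiccant canister, white drum with a blue band, 28 mm in diameter, 14 mm high, 14 g; origin: centre of its underside. The four are stacked in the hopper at first.
- specimen_cup: Bystander: specimen cup with yellow lid, 39 mm by 48 mm high, at the back. Leave alone.
- box_green_b: Bystander: open white card box of green-ended slides, 62 x 90 x 33 mm, at the back. Leave alone.
- timer: Bystander: white lab timer, 62 x 24 x 58 mm, at the back. Leave alone.
- reagent_0: Bystander: brown reagent bottle with black cap, 36 mm by 92 mm high, right of the dispenser. Leave alone.
Things that resemble listed ones, but are neither listed nor needed, are in the scene too. Leave any yellow look-alike of the rack_c alone.

How it is judged:
By the outcome, as a careful person would: the job done as asked, in the order asked, and still so for the second after the job is handed in, with the robot touching nothing.
Of rack_a, rack_b, rack_c only 2 to 3 are there at a start; the rules pass over those that are not, and their reading is None.
At some moment in a run one of scoop may be knocked a few centimetres aside while the robot is not near it.
It also fails if it takes over 210 s, if anything falls off the work surface, if the arm or the gripper's body presses on something with over 40 N, if the wrist force passes 120 N, or if a joint passes its speed limit or range.

### The arm

A 6-joint arm with a two-finger parallel gripper is mounted at the origin on a cart in front of the work surface, level with it; the furniture and walls round the work are solid. World frame = base frame: x ahead of the robot, y to its left, z up, the work surface at z = 0. Lengths are in m, angles in rad, forces in N, time in s.
With the tool pointing down it reaches from about 0.3 to 0.875 m from the base axis. Payload 6.4 kg.
Tool frame: the origin (TCP) lies on the front face of the gripper's body, between the roots of the fingers; the fingertips stand 64 mm ahead of it and the grasp point (between the pads) lies 45 mm ahead of it; z points along the fingers, y is the line along which they close (so a half turn about z gives the same grasp; the last joint's range is limited). The gripper opens to 88 mm and grips with 3 to 60 N. Pads are 18 mm wide; open, the fingers measure 123 mm over their backs; the gripper's body (75 mm by 187 mm) begins 45 mm behind the grasp point.
Start: joints at [-1.517, 0.181, 1.607, -0, 1.354, -0.206], TCP at [0.148, -0.556, 0.303] pointing down, gripper open.
Joint ranges: [-2.99, 2.99], [-0.89, 2.07], [0.3, 2.58], [-1.14, 4.28], [0, 2.63], [-3.12, 3.12]. Speed limits (rad/s): [2.57, 2.57, 3.01, 3.14, 3.14, 3.14].

### API

Orientations are given as a unit quaternion [w, x, y, z].
In Python, from bench import bot gives the robot as it stands.
- The arm moves only by the tool carry_out, never from a script. Its argument "deltas" is a list that holds one entry, the list of rows, each a list of 7 numbers: the shift along the tool's x, y, z in m, then the turn, a rotation vector about the tool's x, y, z in degrees, then the closure, from -1 (fully open) to 1 (shut). A call has exactly 8 rows; each row shifts and turns the commanded pose from where the row before left it, along the tool's axes as they then stand; what a row does not reach is not made up. A row lasts 1/8 s, in which the tool goes at most 62.5 mm and 10.7 degrees, less where a joint would pass 70% of its speed; a pose out of reach is approached as far as the arm can. A call with a gripper value outside its range is refused whole. The fingers move at their own pace and stop on an object; "newtons" is the grip in N (left out, the last holds). Time passes only in rows, so rows that do not move let the fingers close, or fill a call up. It gives the time, the measured TCP pose, the force, the opening and the grip force at its end, in the units of the state.
- bot.sense(): the state, without advancing time (a new reading comes with each control period).
- bot.get_image(name): name is "scene" or "top"; returns (picture, depth): 480x640x3 uint8, blue, green, red; 480x640 float32, m along the optical axis (not along the pixel's ray), 0 where there is no reading.
- bot.calibration(name): a dict with "mtx" (3x3 intrinsics, pixels), "distortion" ([k1, k2, p1, p2, k3] as OpenCV has them; the pictures are not rectified), "eye" and "rotation" of the camera in the world. Camera axes: x right, y down, z forward; pixel columns grow to the right and rows downward; lengths in m; the calibration is good to about 2 mm. A picture is of the moment at which its call begins. calibration takes no time and is no camera call.
- bot.sign_off(): hands the job in; it is judged then, once.
Trained networks look in the newest picture that a camera, given by its name, has taken for a name from the list of things; names that differ only in an ending like _2 or _b are one class to them, and where a whole thing is asked for, a point or a joint stands for the part that bears it (a point fixed in the world has none). Each returns a list of dicts, best first, with "conf" (0 to 1); they miss things now and then, are a little off and sometimes report something else, mostly with a low value. They report only what shows in the picture. A call takes as long as a camera call. They do not tell look-alikes from the thing itself.
- bot.cut_out(thing, camera): "pixels" (480x640 bool, what is visible of it) and "box" ([left, top, width, height] in pixels, round what is visible of it).
The state is a dict: "t": time; "joints": joint angles; "qvel": joint speeds; "joint_torque": joint torques, N m; "eef_pos": TCP position; "eef_rot": TCP orientation; "force": force on the tool from outside, world axes, zero at the start; "ft_torque": the same for the moment, N m; "grip_width": opening from 0.0 (shut) to 1.0 (fully open); "gripper_force": force on a finger pad.
Only numpy, scipy, OpenCV 4.12 (cv2) and the standard library are available. Lean on these libraries where they do the work, as an engineer would, in place of code of your own. Each camera call takes 0.05 s, during which the arm holds its last target. There are 200 camera calls.

## Working session

There is one attempt and no reset: what is moved stays moved. The work goes in short steps, Python scripts to look and compute and a tool call to move; the robot and the scene stay as the last step left them, time stands still between calls to the robot, and variables do not carry over. Pictures are saved under pics/ and viewed, at most 14 in all, crops included, and the job is handed in when it is done.

Besides the shell and the picture viewer there is one more tool, called after "Emit:" as name(argument=value, ...) on one line, values as JSON. carry_out: Moves the arm, as the interface text tells. Its arguments: {"type":"object","properties":{"deltas":{"type":"array","items":{"type":"array","items":{"type":"array","items":{"type":"number"}}}},"newtons":{"type":"number"}},"required":["deltas"]}

```bash
ls; mkdir -p pics; python3 - <<'E'
from bench import bot
import cv2,numpy as np
s=bot.sense();print(s)
for n in("scene","top"):
    p,d=bot.get_image(n);cv2.imwrite(f"pics/{n}0.png",p);c=bot.calibration(n);print(n,c);np.savez(f"{n}0.npz",p=p,d=d)
E
```

```text
pics
{'t': 0.0, 'joints': array([-1.51726283e+00,  1.81545292e-01,  1.60798844e+00, -2.15596839e-05,
        1.35378919e+00, -2.06263345e-01]), 'qvel': array([-0.00037343,  0.00065577,  0.00192247,  0.00094179, -0.00033389,
       -0.00056628]), 'joint_torque': array([ 3.75430750e-05, -4.33875668e+01, -3.41844392e+01,  7.01171765e-02,
        3.88720154e-02, -1.59161032e-04]), 'eef_pos': array([ 0.14771761, -0.55526741,  0.3018171 ]), 'eef_rot': array([-8.63415545e-04,  9.91574384e-01,  1.29535680e-01,  5.55073661e-05]), 'force': array([-0.25587107, -0.31931297,  0.53602958]), 'ft_torque': array([-0.03234855, -0.05858935, -0.01823297]), 'gripper_force': 0.0, 'grip_width': 0.9981221549314456}
scene {'mtx': array([[489.05187162,   0.        , 326.41870503],
       [  0.        , 489.05187162, 237.64095532],
       [  0.        ,   0.        ,   1.        ]]), 'distortion': array([-0.09969476,  0.        ,  0.        ,  0.        ,  0.        ]), 'eye': array([0.20556757, 0.41748641, 1.03111867]), 'rotation': array([ 0.08965339, -0.23550019,  0.90506739, -0.34257109])}
top {'mtx': array([[549.20947815,   0.        , 316.57998268],
       [  0.        , 549.20947815, 247.31804864],
       [  0.        ,   0.        ,   1.        ]]), 'distortion': array([-0.14108218,  0.        ,  0.        ,  0.        ,  0.        ]), 'eye': array([ 0.3895207 , -0.32453114,  1.41925431]), 'rotation': array([-0.06225138,  0.70943619, -0.69920469,  0.06275236])}
```

View pics/scene0.png

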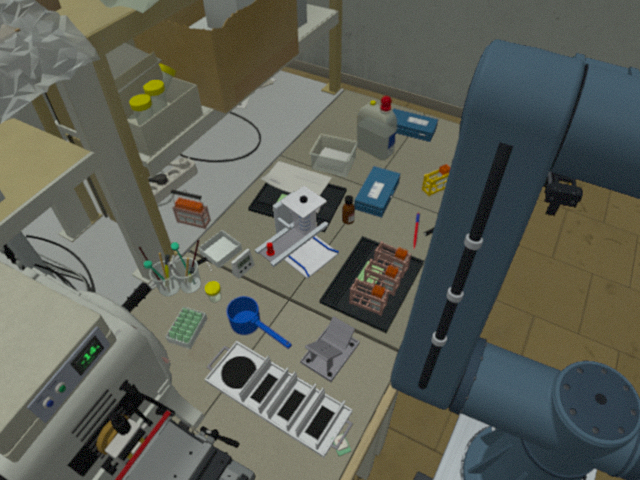

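View pics/top0.png

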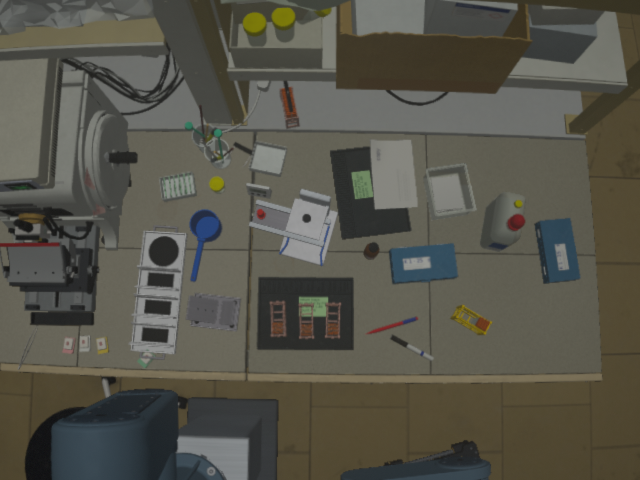

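The scene view shows three pink/orange racks in the black tray around (375,275), the V rest at (330,345), the curing tray at (280,395) with its cup bay at (238,372), the blue cup at (243,315) and the red knob at (270,250). In the top view the racks are at (278,318), (307,320) and (333,320). The yellow look-alike is at (470,320).

```bash
cat > h.py <<'E'
from bench import bot
import cv2,numpy as np
from scipy.spatial.transform import Rotation as R
def q2R(q): return R.from_quat([q[1],q[2],q[3],q[0]]).as_matrix()
def cloud(cam,pd=None):
    p,d=pd if pd is not None else bot.get_image(cam)
    c=bot.calibration(cam)
    v,u=np.mgrid[0:480,0:640]
    n=cv2.undistortPoints(np.stack([u,v],-1).reshape(-1,1,2).astype(float),c["mtx"],np.array(c["distortion"])).reshape(480,640,2)
    P=np.dstack([n[...,0]*d,n[...,1]*d,d])@q2R(c["rotation"]).T+c["eye"]
    P[d<=0]=np.nan
    return p,P
def rect(P):  # centre, size, angle of xy
    (c,s,a)=cv2.minAreaRect(P[:,:2].astype(np.float32)*1000); return np.round(c,1),np.round(s,1),round(a,1)
E
python3 - <<'E'
from h import *
for cam in("top","scene"):
    z=np.load(cam+"0.npz");p,P=cloud(cam,(z["p"],z["d"]))
    np.save(cam+"P.npy",P)
    for t in("slide_tray","drain_rest","curing_tray","dispenser","scoop","shutter","rack_a"):
        for r in bot.cut_out(t,cam)[:4 if t=="rack_a" else 1]:
            m=r["pixels"];Q=P[m];Q=Q[~np.isnan(Q[:,0])]
            print(cam,t,round(r["conf"],2),r["box"],m.sum(),"med",np.median(Q,0).round(3),"z pct",np.percentile(Q[:,2],[2,50,98]).round(3),*rect(Q))
E
```

```text
top slide_tray 0.74 [256.0, 279.0, 100.3, 73.4] 5938 med [ 0.477 -0.298  0.004] z pct [-0.003  0.004  0.055] [ 471.3 -298.1] [184.1 248.5] 0.8
top drain_rest 0.61 [182.8, 290.8, 58.8, 41.6] 1720 med [ 0.468 -0.064  0.038] z pct [-0.002  0.038  0.086] [470.4 -56.5] [140.5  89.1] 84.9
top curing_tray 0.69 [124.9, 224.8, 63.6, 136.5] 5677 med [0.516 0.086 0.006] z pct [-0.001  0.006  0.05 ] [519.7  89. ] [126.7 349.8] 87.9
top dispenser 0.94 [249.3, 184.6, 85.7, 79.1] 3897 med [ 0.675 -0.29   0.106] z pct [0.003 0.106 0.204] [ 692.3 -258.1] [210.2 154.7] 76.5
top scoop 0.59 [188.1, 207.8, 37.1, 74.2] 1116 med [ 0.684 -0.026  0.031] z pct [-0.002  0.031  0.065] [643.6 -32. ] [198.9  91.6] 3.6
top shutter 0.86 [251.3, 204.5, 38.6, 24.0] 563 med [ 0.697 -0.209  0.103] z pct [0.097 0.103 0.136] [ 698.3 -209.5] [83.6 44.5] 73.2
top rack_a 0.79 [297.6, 304.6, 17.6, 33.7] 328 med [ 0.438 -0.297  0.06 ] z pct [-0.    0.06  0.08] [ 450.8 -297. ] [83.9 36.5] 1.1
top rack_a 0.69 [267.3, 303.1, 19.2, 31.2] 411 med [ 0.442 -0.231  0.061] z pct [0.    0.061 0.081] [ 455.4 -226.7] [90.9 42.6] 3.3
top 
[... 806 characters left out ...]
[ 87.7 218.1] 69.8
scene shutter 0.82 [258.0, 229.3, 45.8, 32.4] 597 med [ 0.694 -0.222  0.104] z pct [0.099 0.104 0.137] [ 696. -223.] [109.6 100.3] 33.2
scene rack_a 0.79 [378.0, 241.4, 29.8, 32.6] 578 med [ 0.439 -0.361  0.059] z pct [0.005 0.059 0.082] [ 450.5 -367.5] [ 85.3 131.8] 39.8
scene rack_a 0.73 [362.9, 258.4, 39.1, 36.3] 723 med [ 0.436 -0.297  0.057] z pct [0.003 0.057 0.081] [ 447.9 -308.1] [ 89.7 124.5] 6.3
scene rack_a 0.68 [420.3, 167.6, 30.4, 31.2] 500 med [ 0.456 -0.714  0.048] z pct [0.002 0.048 0.079] [ 466.1 -728.3] [100.3  69.4] 63.2
scene rack_a 0.59 [350.4, 277.5, 40.9, 41.5] 932 med [ 0.446 -0.225  0.042] z pct [0.002 0.042 0.081] [ 460.4 -252.1] [102.4  90.6] 7.2
```

```bash
python3 - <<'E'
from h import *
T=np.load("topP.npy").reshape(-1,3);S=np.load("sceneP.npy").reshape(-1,3)
col=np.load("top0.npz")["p"].reshape(-1,3).astype(int); colS=np.load("scene0.npz")["p"].reshape(-1,3).astype(int)
def box(P,x,y,z):return (P[:,0]>x[0])&(P[:,0]<x[1])&(P[:,1]>y[0])&(P[:,1]<y[1])&(P[:,2]>z[0])&(P[:,2]<z[1])
for yc in(-.228,-.297,-.366):
    for n,P in(("top",T),("scene",S)):
        Q=P[box(P,(.38,.53),(yc-.033,yc+.033),(.05,.072))]
        print("rack",yc,n,len(Q),*rect(Q))
        Q=P[box(P,(.38,.53),(yc-.033,yc+.033),(.072,.09))];print("   slides",len(Q),Q.mean(0).round(3))
# rest planes
for n,P in(("top",T),("scene",S)):
    Q=P[box(P,(.40,.54),(-.15,.02),(.018,.095))]
    # height profile along y
    print("rest",n,[(round(y,3),*np.percentile(Q[abs(Q[:,1]-y)<.003,2],[10,50,90]).round(3)) for y in np.arange(-.14,.01,.01) if (abs(Q[:,1]-y)<.003).sum()>3])
    H=Q[Q[:,2]>.035];print(rect(H[H[:,1]<-.06]),rect(H[H[:,1]>-.06]))
    G=P[box(P,(.38,.56),(-.15,.02),(.001,.012))];print("pan",rect(G))
# curing guides
for n,P in(("top",T),("scene",S)):
    Q=P[box(P,(.33,.72),(.0,.17),(.038,.055))]; print("guides",n,rect(Q)); h=np.histogram(Q[:,0],np.arange(.33,.72,.006)); print([(round(a,3),b) for a,b in zip(h[1],h[0]) if b>3])
# knob
for n,P,c in(("top",T,col),("scene",S,colS)):
    m=box(P,(.6,.8),(-.25,-.1),(.105,.15))&(c[:,2]>1.6*c[:,1])&(c[:,2]>100); print("knob",n,m.sum(),P[m].mean(0).round(4),P[m].max(0).round(3))
    m=box(P,(.5,.8),(-.12,.06),(.03,.075))&(c[:,0]>1.5*c[:,2]); Q=P[m]; 
    Hd=Q[Q[:,0]<.63]; print("scoop",n,rect(Q),"handle",Hd.mean(0).round(3),rect(Hd)); B=Q[(Q[:,0]>.635)&(Q[:,2]>.055)];print("cup rim",rect(B),B.mean(0).round(3))
    Q=P[box(P,(.55,.8),(-.4,-.2),(.17,.215))];print("lid",rect(Q),Q[:,2].max())
E
python3 - <<'E'
import cv2;p=cv2.imread("pics/scene0.png");cv2.imwrite("pics/crop1.png",cv2.resize(p[160:470,170:450],None,fx=2,fy=1.9,interpolation=cv2.INTER_CUBIC))
E
```

```text
rack -0.228 top 206 [ 453.3 -228.9] [86.6 37.6] 3.0
   slides 47 [ 0.433 -0.23   0.078]
rack -0.228 scene 336 [ 450.9 -230. ] [89.2 39.1] 1.3
   slides 100 [ 0.429 -0.232  0.078]
rack -0.297 top 189 [ 449.6 -299.1] [86.4 36.9] 0.9
   slides 35 [ 0.431 -0.3    0.078]
rack -0.297 scene 322 [ 447.2 -301.9] [89.  39.5] 1.2
   slides 91 [ 0.425 -0.302  0.078]
rack -0.366 top 169 [ 451.8 -365.4] [34.6 84.1] 88.9
   slides 54 [ 0.428 -0.365  0.078]
rack -0.366 scene 304 [ 450.2 -366.4] [39.4 89.2] 88.5
   slides 92 [ 0.427 -0.367  0.078]
rest top [(np.float64(-0.12), np.float64(0.058), np.float64(0.063), np.float64(0.067)), (np.float64(-0.11), np.float64(0.052), np.float64(0.055), np.float64(0.058)), (np.float64(-0.1), np.float64(0.04), np.float64(0.045), np.float64(0.048)), (np.float64(-0.09), np.float64(0.031), np.float64(0.034), np.float64(0.038)), (np.float64(-0.08), np.float64(0.024), np.float64(0.029), np.float64(0.032)), (np.float64(-0.07), np.float64(0.027), np.float64(0.031), np.float64(0.035)), (np.float64(-0.06), np.float64(0.035), np.float64(0.04), np.float64(0.045)), (np.float6
[... 2842 characters left out ...]
 0.1267] [ 0.713 -0.176  0.142]
scoop top (array([636.7, -40.4]), array([181.1,  74.9]), 3.4) handle [ 0.587 -0.02   0.056] (array([587.4, -19.8]), array([14.7, 85.9]), 81.4)
cup rim (array([687.5, -34.4]), array([75.5, 79.5]), 37.9) [ 0.68  -0.036  0.061]
lid (array([ 674.1, -299.3]), array([80.2, 81.8]), 75.1) 0.21393191856377403
knob scene 62 [ 0.7011 -0.1839  0.123 ] [ 0.712 -0.176  0.14 ]
scoop scene (array([634.2, -39.1]), array([182.4,  75.4]), 3.3) handle [ 0.585 -0.019  0.056] (array([585.8, -20.2]), array([14.9, 89.9]), 81.6)
cup rim (array([685.9, -35. ]), array([73.4, 80.4]), 42.1) [ 0.68  -0.035  0.06 ]
lid (array([ 673.3, -300.3]), array([83.8, 82.8]), 75.9) 0.21492254591019133
```

View pics/crop1.png

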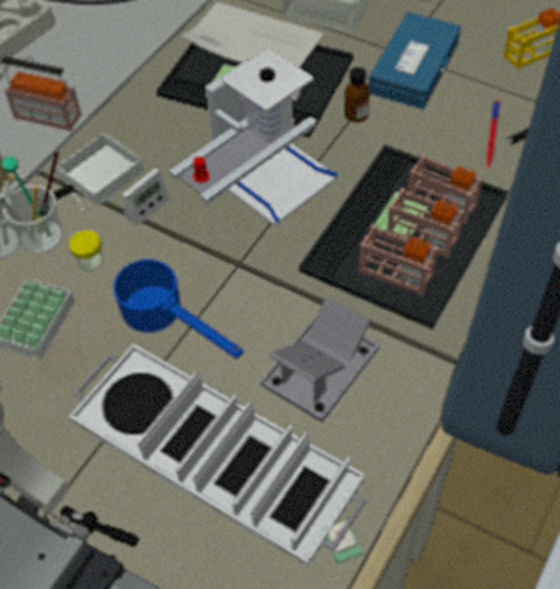

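The crop shows the V rest with its long face towards world +Y. The curing tray's cup bay is at the far end, its three rack bays come nearer, and the cup handle points towards the robot.

```bash
cat > plan.py <<'E'
from h import *
def ori(psi,tau): return R.from_euler('z',psi,degrees=True)*R.from_euler('x',180,degrees=True)*R.from_euler('y',tau,degrees=True)
def now():
    s=bot.sense(); return np.array(s["eef_pos"]),R.from_matrix(q2R(s["eef_rot"])),s
def plan(wps,start=None):
    """wps: (label, graspxyz mm, psi, tau, nrows); prints rounded tool-axis rows"""
    p,r=start if start else now()[:2]
    for lab,G,psi,tau,n in wps:
        r1=ori(psi,tau); p1=np.array(G)/1000-r1.apply([0,0,.045]); p0=p; rv=(r.inv()*r1).as_rotvec()/n; r0=r
        print("#",lab,"tcp",(p1*1000).round(),)
        for i in range(n):
            t=r.inv().apply(p0+(p1-p0)*(i+1)/n-p).round(3)
            d=np.degrees((r.inv()*(r0*R.from_rotvec(rv*(i+1)))).as_rotvec()).round(1)
            p=p+r.apply(t); r=r*R.from_rotvec(np.radians(d))
            print("  [%s]"%",".join("%g"%(x+0) for x in [*t,*d]))
    return p,r
E
python3 - <<'E'
from plan import *
for n in("top","scene"):
    P=np.load(n+"P.npy").reshape(-1,3);P=P[~np.isnan(P[:,0])]
    b=(abs(P[:,0]-.47)<.04)&(P[:,2]>.026)&(P[:,2]<.09)
    res=[]
    for lo,hi,e in((-.066,-.016,1),(-.125,-.09,-1)):
        Q=P[b&(P[:,1]>lo)&(P[:,1]<hi)]
        for _ in range(4):
            c=np.linalg.lstsq(np.c_[Q[:,:2],np.ones(len(Q))],Q[:,2],rcond=None)[0]
            rr=Q[:,2]-np.c_[Q[:,:2],np.ones(len(Q))]@c; Q=Q[abs(rr)<max(.002,1.5*rr.std())]
        res.append(c);print(n,len(Q),c.round(3),"yaw",np.degrees(np.arctan2(-c[0],c[1])).round(2) if e>0 else np.degrees(np.arctan2(c[0],-c[1])).round(2), "xrange",np.percentile(Q[:,0],[1,99]).round(3),rect(Q))
    a,bb=res
    for x in(.44,.47,.50):
        y=-((a[0]-bb[0])*x+a[2]-bb[2])/(a[1]-bb[1]); print("V x",x,"y",round(y,4),"z",round(a[0]*x+a[1]*y+a[2],4))
p,r,s=now();print(r.as_euler('ZYX',degrees=True))
plan([("above",(452,-229.5,150),2,0,8),("down",(452,-229.5,46),2,0,4)])
E
```

```text
top 314 [0.093 0.986 0.055] yaw -5.4 xrange [0.443 0.504] (array([473.4, -40.6]), array([49.9, 62.9]), 89.1)
top 144 [-0.103 -0.974 -0.005] yaw -6.03 xrange [0.437 0.496] (array([ 466.3, -106.1]), array([33.2, 57.7]), 86.8)
V x 0.44 y -0.0743 z 0.0223
V x 0.47 y -0.0773 z 0.0222
V x 0.5 y -0.0803 z 0.022
scene 250 [0.068 1.003 0.069] yaw -3.88 xrange [0.44 0.5 ] (array([470.5, -41.1]), array([49.6, 63.5]), 89.2)
scene 275 [-0.091 -0.972 -0.011] yaw -5.32 xrange [0.435 0.494] (array([ 464. , -105.7]), array([33.4, 60.1]), 86.6)
V x 0.44 y -0.0762 z 0.023
V x 0.47 y -0.0786 z 0.0226
V x 0.5 y -0.081 z 0.0222
[1.48893904e+01 1.30436067e-03 1.79995856e+02]
# above tcp [ 452. -230.  195.]
  [0.047,-0.03,0.013,0,0,1.6]
  [0.047,-0.031,0.014,0,0,1.6]
  [0.045,-0.032,0.013,0,0,1.6]
  [0.045,-0.033,0.014,0,0,1.6]
  [0.043,-0.035,0.013,0,0,1.7]
  [0.043,-0.036,0.014,0,0,1.6]
  [0.042,-0.037,0.013,0,0,1.6]
  [0.04,-0.038,0.014,0,0,1.6]
# down tcp [ 452. -230.   91.]
  [0,0,0.026,0,0,0]
  [0,0,0.026,0,0,0]
  [0,0,0.026,0,0,0]
  [0,-0.001,0.026,0,0,0]
```

Emit:
carry_out(deltas=[[[0.047, -0.03, 0.013, 0, 0, 1.6, -0.18], [0.047, -0.031, 0.014, 0, 0, 1.6, -0.18], [0.045, -0.032, 0.013, 0, 0, 1.6, -0.18], [0.045, -0.033, 0.014, 0, 0, 1.6, -0.18], [0.043, -0.035, 0.013, 0, 0, 1.7, -0.18], [0.043, -0.036, 0.014, 0, 0, 1.6, -0.18], [0.042, -0.037, 0.013, 0, 0, 1.6, -0.18], [0.04, -0.038, 0.014, 0, 0, 1.6, -0.18]]], newtons=25)

```text
t: 1.8
eef_pos: [0.4533, -0.2287, 0.1947]
eef_rot: [0.0, 1.0, 0.017, 0.0]
force: [1.1, -1.1, -0.1]
grip_width: 0.592
gripper_force: 0.0
```

```bash
python3 - <<'E'
from plan import *
p,r,s=now();print(s["joints"].round(3),s["grip_width"],s["t"])
E
```

```text
[-0.701  0.16   1.868 -0.     1.112  0.836] 0.5924214008493477 1.8
```

Emit:
carry_out(deltas=[[[-0.001, 0.001, 0.03, 0, 0, 0, -0.18], [0, 0, 0.03, 0, 0, 0, -0.18], [0, 0, 0.025, 0, 0, 0, -0.18], [0, 0, 0.019, 0, 0, 0, -0.18], [0, 0, 0, 0, 0, 0, -0.18], [0, 0, 0, 0, 0, 0, 1], [0, 0, 0, 0, 0, 0, 1], [0, 0, 0, 0, 0, 0, 1]]])

```text
t: 2.8
eef_pos: [0.4516, -0.2315, 0.0918]
eef_rot: [0.001, 1.0, 0.017, 0.001]
force: [-0.2, 0.6, 4.0]
grip_width: 0.372
gripper_force: 24.9
```

```bash
python3 - <<'E'
from plan import *
p,r,s=now();print(p.round(4),r.as_euler('ZYX',degrees=True).round(2),s["grip_width"]*88,s["gripper_force"])
seat=np.array([468.8,-69.0,75.4]); ax=np.array([.0906,.996,0]); z=np.array([0,0,1]); top=(z-ax)*.7071
h=p[2]*1000-45-3; print("rack z of grasp",h)
g=seat+(h-31.5)*top
st=plan([("lift",(452,-229.5,150),2,0,4),("turn",(*(g[:2]-[0,60]),200),84.8,0,12),("tilt",g+[0,0,70],84.8,45,8),("lower",g+[0,0,1.5],84.8,45,4)])
E
```

```text
[ 0.4516 -0.2315  0.0918] [ 1.9800e+00 -8.0000e-02  1.7993e+02] 32.74474063353624 24.923042356967926
rack z of grasp 43.75869621991019
# lift tcp [ 452. -230.  195.]
  [0,0,-0.026,0,0,0]
  [0,-0.001,-0.026,0,0,0]
  [0,0,-0.025,0.1,-0.1,0]
  [0.001,-0.001,-0.026,0,0,0]
# turn tcp [ 468. -138.  245.]
  [0.002,-0.008,-0.004,0,0,-6.9]
  [0.002,-0.007,-0.004,0,0,-6.9]
  [0.003,-0.007,-0.005,0,0,-6.9]
  [0.004,-0.007,-0.004,0,0,-6.9]
  [0.005,-0.005,-0.004,0,0,-6.9]
  [0.006,-0.006,-0.004,0,0,-6.9]
  [0.006,-0.005,-0.004,0,0,-6.9]
  [0.007,-0.003,-0.004,0,0,-6.9]
  [0.007,-0.003,-0.005,0,0,-6.9]
  [0.007,-0.003,-0.004,0,0,-6.9]
  [0.008,-0.001,-0.004,0,0,-6.9]
  [0.008,0,-0.004,0,0,-6.9]
# tilt tcp [ 465. -109.  186.]
  [0.003,-0.001,0.007,0,5.6,0]
  [0.003,0,0.008,0,5.6,0]
  [0.002,-0.001,0.008,0,5.7,0]
  [0.001,-0.001,0.008,0,5.6,0]
  [0.001,-0.001,0.008,0,5.6,0]
  [-0.001,0,0.008,0,5.6,0]
  [-0.001,-0.001,0.008,0,5.7,0]
  [-0.002,-0.001,0.008,0,5.6,0]
# lower tcp [ 465. -109.  117.]
  [-0.012,0,0.012,0,0,0]
  [-0.012,0,0.012,0,0,0]
  [-0.012,0,0.013,0,0,0]
  [-0.013,0,0.012,0,0,0]
```

Emit:
carry_out(deltas=[[[0, 0, -0.016, 0, 0, 0, 1], [0, 0, -0.026, 0, 0, 0, 1], [0, 0, -0.026, 0, 0, 0, 1], [0, 0, -0.026, 0, 0, 0, 1], [0, 0, -0.01, 0, 0, 0, 1], [0, 0, 0, 0, 0, 0, 1], [0, 0, 0, 0, 0, 0, 1], [0, 0, 0, 0, 0, 0, 1]]])

```text
t: 3.8
eef_pos: [0.4505, -0.2306, 0.1936]
eef_rot: [-0.001, 1.0, 0.017, -0.001]
force: [-0.3, -0.5, -1.4]
grip_width: 0.372
gripper_force: 24.9
```

```bash
python3 - <<'E'
from plan import *
p,r,s=now();print(p.round(4),s["grip_width"]*88,s["gripper_force"],s["force"])
pic,P=cloud("scene");cv2.imwrite("pics/s1.png",cv2.resize(pic[100:400,250:500],None,fx=2,fy=2))
pic,P=cloud("top");cv2.imwrite("pics/t1.png",cv2.resize(pic[200:380,100:400],None,fx=2,fy=2))
E
```

```text
[ 0.4505 -0.2306  0.1936] 32.71832627048628 24.930881559848785 [-0.33152416 -0.52788662 -1.40029407]
```

View pics/s1.png

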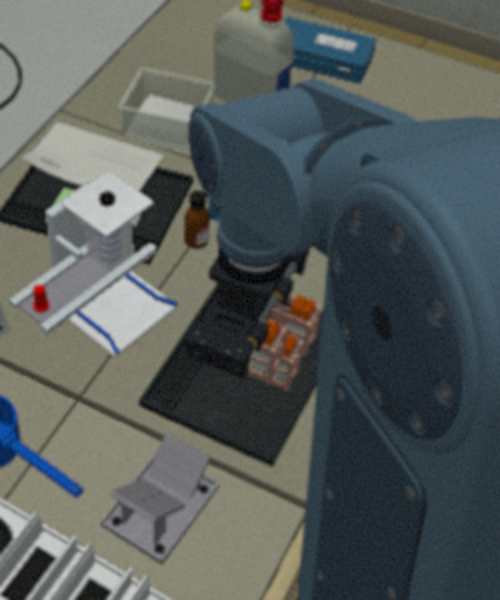

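Emit:
carry_out(deltas=[[[0.002, -0.008, -0.004, 0, 0, -6.9, 1], [0.002, -0.007, -0.004, 0, 0, -6.9, 1], [0.003, -0.007, -0.005, 0, 0, -6.9, 1], [0.004, -0.007, -0.004, 0, 0, -6.9, 1], [0.005, -0.006, -0.004, 0, 0, -6.9, 1], [0.006, -0.006, -0.004, 0, 0, -6.9, 1], [0.006, -0.005, -0.004, 0, 0, -6.9, 1], [0.007, -0.003, -0.004, 0, 0, -6.9, 1]]])

```text
t: 4.9
eef_pos: [0.4612, -0.1687, 0.2274]
eef_rot: [-0.0, 0.877, 0.48, -0.0]
force: [-0.3, 0.3, -1.0]
grip_width: 0.374
gripper_force: 24.9
```

Emit:
carry_out(deltas=[[[0.007, -0.003, -0.005, 0, 0, -6.9, 1], [0.007, -0.003, -0.004, 0, 0, -6.9, 1], [0.008, -0.001, -0.004, 0, 0, -6.9, 1], [0.008, 0, -0.004, 0, 0, -6.9, 1], [0.003, -0.001, 0.007, 0, 5.6, 0, 1], [0.003, 0, 0.008, 0, 5.6, 0, 1], [0.002, -0.001, 0.008, 0, 5.7, 0, 1], [0.001, -0.001, 0.008, 0, 5.6, 0, 1]]])

```text
t: 5.9
eef_pos: [0.4646, -0.1244, 0.2149]
eef_rot: [-0.132, 0.724, 0.661, 0.145]
force: [-0.2, -0.2, -1.5]
grip_width: 0.378
gripper_force: 24.9
```

Emit:
carry_out(deltas=[[[0.001, -0.001, 0.008, 0, 5.6, 0, 1], [-0.001, 0, 0.008, 0, 5.6, 0, 1], [-0.001, -0.001, 0.008, 0, 5.7, 0, 1], [-0.002, -0.001, 0.008, 0, 5.6, 0, 1], [0, 0, 0, 0, 0, 0, 1], [0, 0, 0, 0, 0, 0, 1], [0, 0, 0, 0, 0, 0, 1], [0, 0, 0, 0, 0, 0, 1]]])

```text
t: 6.9
eef_pos: [0.4631, -0.1102, 0.1866]
eef_rot: [-0.257, 0.682, 0.623, 0.282]
force: [0.6, 0.0, -1.1]
grip_width: 0.376
gripper_force: 24.9
```

```bash
cat > seat.py <<'E'
from plan import *
seat=np.array([468.8,-69.0,75.4]); ax=np.array([.0906,.996,0]); z=np.array([0,0,1]); top=(z-ax)*.7071; up=(z+ax)*.7071
E
python3 - <<'E'
from seat import *
p,r,s=now();print(p.round(4),s["joints"].round(2),s["grip_width"]*88,s["force"].round(1)); print(r.as_matrix().round(3), ori(84.8,45).as_matrix().round(3))
g=seat+(44-31.5)*top
st=plan([("lower",g+[0,0,1.5],84.8,45,6)])
pic,P=cloud("scene");cv2.imwrite("pics/s2.png",cv2.resize(pic[200:420,200:480],None,fx=2.5,fy=2.5))
E
```

```text
[ 0.4631 -0.1102  0.1866] [-0.79  0.34  1.85  0.57  1.54 -0.89] 33.05915912050167 [ 0.6  0.  -1.1]
[[ 0.063  0.996  0.064]
 [ 0.705 -0.09   0.703]
 [ 0.706  0.001 -0.708]] [[ 0.064  0.996  0.064]
 [ 0.704 -0.091  0.704]
 [ 0.707  0.    -0.707]]
# lower tcp [ 465. -109.  118.]
  [-0.008,0,0.008,0,0,0]
  [-0.008,0.001,0.008,0,0,0]
  [-0.008,0,0.009,0,0,0]
  [-0.008,0,0.008,0,0.1,0]
  [-0.008,0.001,0.008,0,0,0]
  [-0.008,0,0.008,0,0,0.1]
```

View pics/s2.png

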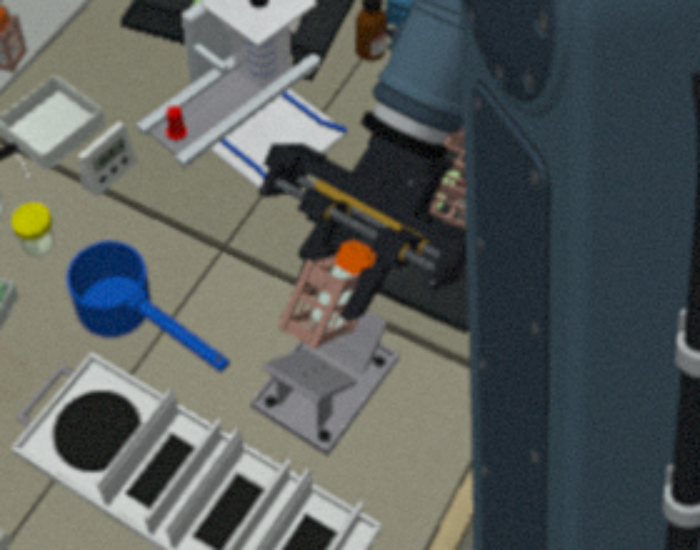

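Emit:
carry_out(deltas=[[[-0.008, 0, 0.008, 0, 0, 0, 1], [-0.008, 0.001, 0.008, 0, 0, 0, 1], [-0.008, 0, 0.009, 0, 0, 0, 1], [-0.008, 0, 0.008, 0, 0, 0, 1], [-0.008, 0.001, 0.008, 0, 0, 0, 1], [-0.008, 0, 0.008, 0, 0, 0, 1], [0, 0, 0, 0, 0, 0, 1], [0, 0, 0, 0, 0, 0, 1]]])

```text
t: 7.95
eef_pos: [0.4649, -0.1097, 0.1174]
eef_rot: [-0.258, 0.682, 0.623, 0.283]
force: [0.9, 0.2, -0.7]
grip_width: 0.375
gripper_force: 24.9
```

```bash
python3 - <<'E'
from seat import *
p,r,s=now();print(p.round(4),s["grip_width"]*88,s["force"].round(1))
G=p*1000+r.apply([0,0,45]);print("grasp minus seat",(G-seat-12.5*top).round(1))
E
```

```text
[ 0.4649 -0.1097  0.1174] 32.96370792557654 [ 0.9  0.2 -0.7]
grasp minus seat [-0.2 -0.2  1.4]
```

Emit:
carry_out(deltas=[[[-0.001, 0, 0.001, 0, 0, 0, 1], [0, 0, 0, 0, 0, 0, 1], [0, 0, 0, 0, 0, 0, 0.1], [0, 0, 0, 0, 0, 0, -0.2], [0, 0, 0, 0, 0, 0, -0.2], [0, 0, -0.02, 0, 0, 0, -0.2], [0, 0, -0.03, 0, 0, 0, -0.2], [0, 0, -0.03, 0, 0, 0, -0.2]]])

```text
t: 8.95
eef_pos: [0.4598, -0.1675, 0.1742]
eef_rot: [-0.258, 0.682, 0.623, 0.283]
force: [0.2, 0.4, -0.5]
grip_width: 0.602
gripper_force: 0.0
```

```bash
python3 - <<'E'
from seat import *
p,r,s=now();print(p.round(4),s["grip_width"]*88,s["force"].round(1))
g=seat+24*up
st=plan([("rise",seat+[-2,0,140],84.8,0,8),("swing",g+90*up,84.8,-45,8),("in",g,84.8,-45,5)])
E
```

```text
[ 0.4598 -0.1675  0.1742] 52.95457438611127 [ 0.2  0.4 -0.5]
# rise tcp [467. -69. 260.]
  [0.016,0,0.001,0,-5.6,0]
  [0.017,0,0,0,-5.6,0]
  [0.016,-0.001,-0.003,0,-5.7,0]
  [0.016,0,-0.003,0,-5.6,0]
  [0.015,0,-0.005,0,-5.6,0]
  [0.015,0,-0.007,0,-5.6,0]
  [0.015,-0.001,-0.008,0,-5.6,0]
  [0.013,0,-0.01,0,-5.7,0]
# swing tcp [479.  43. 188.]
  [0.014,0,0.009,0,-5.6,0]
  [0.015,0,0.008,0,-5.6,0]
  [0.015,0.001,0.006,0,-5.7,0]
  [0.017,0,0.004,0,-5.6,0]
  [0.016,0,0.003,0,-5.6,0]
  [0.017,0,0.002,0,-5.6,0]
  [0.017,0.001,0,0,-5.6,0]
  [0.016,0,-0.002,0,-5.7,0]
# in tcp [473. -20. 124.]
  [0,0,0.018,0,0,0]
  [0,0,0.018,0,0,0]
  [0,0,0.018,0,0,0]
  [0,0,0.018,0,0,0]
  [0,0,0.018,0,0,0]
```

Emit:
carry_out(deltas=[[[0.016, 0, -0.001, 0, -5.6, 0, -0.2], [0.017, 0, -0.001, 0, -5.6, 0, -0.2], [0.016, -0.001, -0.003, 0, -5.7, 0, -0.2], [0.016, 0, -0.003, 0, -5.6, 0, -0.2], [0.015, 0, -0.005, 0, -5.6, 0, -0.2], [0.015, 0, -0.007, 0, -5.6, 0, -0.2], [0.015, -0.001, -0.008, 0, -5.6, 0, -0.2], [0.013, 0, -0.01, 0, -5.7, 0, -0.2]]])

```text
t: 9.95
eef_pos: [0.4667, -0.0699, 0.263]
eef_rot: [0.002, 0.739, 0.674, -0.001]
force: [-0.2, 0.3, -0.4]
grip_width: 0.596
gripper_force: 0.0
```

Emit:
carry_out(deltas=[[[0.014, 0, 0.009, 0, -5.6, 0, -0.2], [0.015, 0, 0.008, 0, -5.6, 0, -0.2], [0.015, 0.001, 0.006, 0, -5.7, 0, -0.2], [0.017, 0, 0.004, 0, -5.6, 0, -0.2], [0.016, 0, 0.003, 0, -5.6, 0, -0.2], [0.017, 0, 0.002, 0, -5.6, 0, -0.2], [0.017, 0.001, 0, 0, -5.6, 0, -0.2], [0.016, 0, -0.002, 0, -5.7, 0, -0.2]]])

```text
t: 10.95
eef_pos: [0.4796, 0.0422, 0.1897]
eef_rot: [0.26, 0.683, 0.621, -0.283]
force: [0.4, -0.5, -0.0]
grip_width: 0.601
gripper_force: 0.0
```

```bash
python3 - <<'E'
from seat import *
p,r,s=now();print(p.round(4),s["joints"].round(2),s["force"].round(1)); print((r.as_matrix()-ori(84.8,-45).as_matrix()).round(3))
g=seat+24*up
st=plan([("in",g,84.8,-45,5)])
for c in("scene","top"):
    pic,P=cloud(c)
    cv2.imwrite(f"pics/{c}3.png",cv2.resize(pic[200:420,200:480] if c=="scene" else pic[200:400,120:370],None,fx=2.5,fy=2.5))
    for r in bot.cut_out("rack_a",c)[:4]:
        Q=P[r["pixels"]];Q=Q[~np.isnan(Q[:,0])]*1000
        if len(Q) and abs(np.median(Q[:,1])+69)<50:
            L=(Q-seat)@np.c_[np.cross(ax,z),up,top]; print(c,r["conf"],len(Q),np.percentile(L,[3,97],axis=0).round(0))
E
```

```text
[0.4796 0.0422 0.1897] [ 0.19  0.35  1.82 -0.78  1.34  0.62] [ 0.4 -0.5 -0. ]
[[ 0.003 -0.     0.   ]
 [-0.003 -0.002 -0.003]
 [-0.002  0.003  0.002]]
# in tcp [473. -20. 124.]
  [0,0,0.018,0,0,0]
  [0.001,0,0.018,0,0.1,-0.1]
  [0,0,0.018,0,0,0]
  [0.001,-0.001,0.019,0,0.1,-0.1]
  [0,0,0.018,0,0,0]
top 0.64 550 [[-16. -36. -30.]
 [ 18.  45.  47.]]
```

View pics/scene3.png

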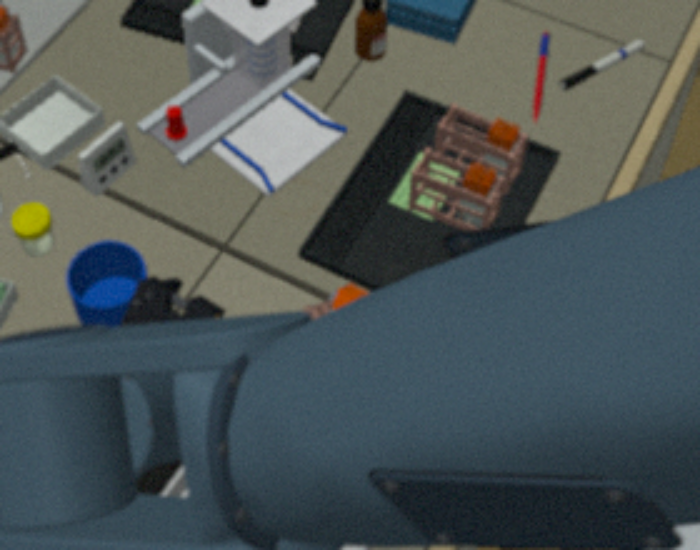

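Emit:
carry_out(deltas=[[[0, 0, 0.018, 0, 0, 0, -0.2], [0.001, 0, 0.018, 0, 0.1, 0, -0.2], [0, 0, 0.018, 0, 0, 0, -0.2], [0.001, 0, 0.018, 0, 0, -0.1, -0.2], [0, 0, 0.018, 0, 0, 0, -0.2], [0, 0, 0, 0, 0, 0, 1], [0, 0, 0, 0, 0, 0, 1], [0, 0, 0, 0, 0, 0, 1]]])

```text
t: 12.15
eef_pos: [0.4734, -0.0194, 0.1238]
eef_rot: [0.258, 0.682, 0.624, -0.282]
force: [0.5, -2.6, -1.0]
grip_width: 0.401
gripper_force: 24.5
```

```bash
cat > tray.py <<'E'
from seat import *
b2=np.array([478.6,87.9]); ty=np.array([-.9982,.0593])
bay={1:b2+72*ty,2:b2,3:b2-72*ty,"cup":b2-148*ty}
E
python3 - <<'E'
from tray import *
p,r,s=now();print(p.round(4),s["grip_width"]*88,s["force"].round(1)); G=p*1000+r.apply([0,0,45]);L=np.c_[np.cross(ax,z),up,top].T@(G-seat);print("grasp in rack",L.round(1), bay)
zc=4+44+L[1]
st=plan([("lift",seat+L[1]*up+[0,0,90],84.8,-45,4),("over",(*bay[3],zc+70),86.6,0,10)])
E
```

```text
[ 0.4734 -0.0194  0.1238] 35.254068197283274 [ 0.5 -2.6 -1. ]
grasp in rack [ 0.2 24.4 -1.1] {1: array([406.7296,  92.1696]), 2: array([478.6,  87.9]), 3: array([550.4704,  83.6304]), 'cup': array([626.3336,  79.1236])}
# lift tcp [473. -20. 214.]
  [-0.016,0,-0.016,0,0,0]
  [-0.016,0,-0.016,0,-0.1,0]
  [-0.016,0,-0.016,0,0,0.1]
  [-0.017,0,-0.016,0,0,0]
# over tcp [550.  84. 187.]
  [0.01,0.007,-0.006,-0.1,4.5,-0.2]
  [0.01,0.007,-0.005,0,4.5,-0.1]
  [0.01,0.006,-0.004,-0.1,4.5,-0.2]
  [0.011,0.007,-0.004,-0.1,4.5,-0.2]
  [0.011,0.007,-0.002,0,4.5,-0.2]
  [0.011,0.007,-0.002,-0.1,4.5,-0.1]
  [0.012,0.007,0,-0.1,4.5,-0.2]
  [0.011,0.007,0,0,4.5,-0.2]
  [0.011,0.007,0.001,-0.1,4.5,-0.1]
  [0.011,0.007,0.002,-0.1,4.5,-0.2]
```

Emit:
carry_out(deltas=[[[-0.016, 0, -0.016, 0, 0, 0, 1], [-0.016, 0, -0.016, 0, 0, 0, 1], [-0.016, 0, -0.016, 0, 0, 0, 1], [-0.017, 0, -0.016, 0, 0, 0, 1], [0.01, 0.007, -0.006, -0.1, 4.5, -0.2, 1], [0.01, 0.007, -0.005, 0, 4.5, -0.1, 1], [0.01, 0.006, -0.004, -0.1, 4.5, -0.2, 1], [0.011, 0.007, -0.004, -0.1, 4.5, -0.2, 1]]], newtons=40)

```text
t: 13.15
eef_pos: [0.5041, 0.022, 0.2045]
eef_rot: [0.156, 0.713, 0.662, -0.171]
force: [0.6, 0.4, -1.6]
grip_width: 0.399
gripper_force: 39.4
```

Emit:
carry_out(deltas=[[[0.011, 0.007, -0.002, 0, 4.5, -0.2, 1], [0.011, 0.007, -0.002, -0.1, 4.5, -0.1, 1], [0.012, 0.007, 0, -0.1, 4.5, -0.2, 1], [0.011, 0.007, 0, 0, 4.5, -0.2, 1], [0.011, 0.007, 0.001, -0.1, 4.5, -0.1, 1], [0.011, 0.007, 0.002, -0.1, 4.5, -0.2, 1], [0, 0, 0, 0, 0, 0, 1], [0, 0, 0, 0, 0, 0, 1]]])

```text
t: 14.15
eef_pos: [0.5499, 0.0833, 0.1867]
eef_rot: [-0.001, 0.727, 0.686, -0.0]
force: [-0.8, -0.7, -1.6]
grip_width: 0.401
gripper_force: 39.4
```

```bash
python3 - <<'E'
from tray import *
p,r,s=now();print(p.round(4),s["grip_width"]*88,s["force"].round(1)); print(r.as_euler('ZYX',degrees=True).round(2))
zc=4+44+24.4
st=plan([("lower",(*bay[3],zc+25),86.6,0,4),("lower2",(*bay[3],zc+1),86.6,0,4)])
for c in("scene","top"):
    pic,P=cloud(c)
    cv2.imwrite(f"pics/{c}4.png",cv2.resize(pic[270:470,150:400] if c=="scene" else pic[200:400,80:330],None,fx=2.5,fy=2.5))
    for q in bot.cut_out("rack_a",c)[:5]:
        Q=P[q["pixels"]];Q=Q[~np.isnan(Q[:,0])]*1000
        if len(Q) and np.median(Q[:,1])>0:
            L=(Q/1000-p)@r.as_matrix()*1000; print(c,q["conf"],len(Q),np.percentile(L,[3,97],axis=0).round(0))
E
```

```text
[0.5499 0.0833 0.1867] 35.27141906453555 [-0.8 -0.7 -1.6]
[ 8.6660e+01 -1.0000e-02 -1.7991e+02]
# lower tcp [550.  84. 142.]
  [0,0,0.011,0,0,0]
  [0,0,0.011,0,0,0]
  [0,0.001,0.011,-0.1,0,0]
  [0,0,0.011,0,0,0.1]
# lower2 tcp [550.  84. 118.]
  [0,0,0.006,0,0,0]
  [0,0,0.006,0,0,0]
  [0,0,0.006,0,0,0]
  [0,0,0.006,0,0,0]
scene 0.91 481 [[-10. -20.  24.]
 [ 30.  17. 152.]]
top 0.73 333 [[-46. -15.  23.]
 [ -4.  17. 106.]]
```

View pics/scene4.png

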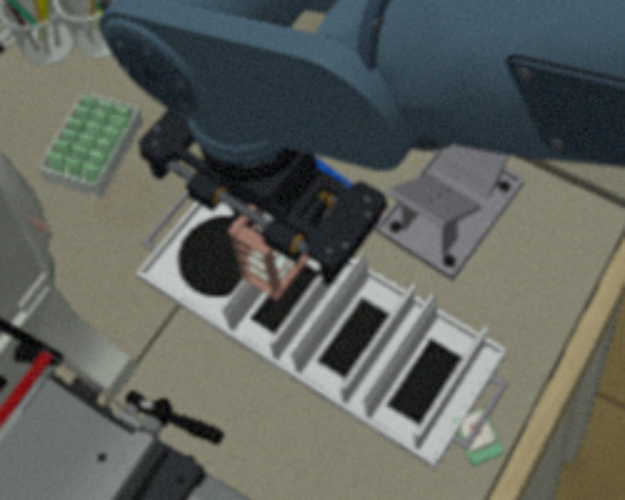

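Emit:
carry_out(deltas=[[[0, 0, 0.011, 0, 0, 0, 1], [0, 0, 0.011, 0, 0, 0, 1], [0, 0, 0.011, 0, 0, 0, 1], [0, 0, 0.011, 0, 0, 0, 1], [0, 0, 0.006, 0, 0, 0, 1], [0, 0, 0.006, 0, 0, 0, 1], [0, 0, 0.006, 0, 0, 0, 1], [0, 0, 0.004, 0, 0, 0, 1]]])

```text
t: 15.35
eef_pos: [0.5501, 0.0834, 0.1204]
eef_rot: [-0.001, 0.728, 0.686, 0.0]
force: [-0.3, -0.2, -0.6]
grip_width: 0.398
gripper_force: 39.4
```

Emit:
carry_out(deltas=[[[0, 0, 0.002, 0, 0, 0, 1], [0, 0, 0.001, 0, 0, 0, 1], [0, 0, 0, 0, 0, 0, 1], [0, 0, 0, 0, 0, 0, 0.1], [0, 0, 0, 0, 0, 0, -0.1], [0, 0, 0, 0, 0, 0, -0.15], [0, 0, -0.02, 0, 0, 0, -0.15], [0, 0, -0.03, 0, 0, 0, -0.15]]])

```text
t: 16.35
eef_pos: [0.5494, 0.0833, 0.1673]
eef_rot: [-0.002, 0.728, 0.686, -0.001]
force: [0.7, 0.5, -0.1]
grip_width: 0.574
gripper_force: 0.0
```

```bash
python3 - <<'E'
from tray import *
p,r,s=now();print(p.round(4),s["grip_width"]*88,s["force"].round(1))
for c in("scene","top"):
    pic,P=cloud(c);r=bot.cut_out("rack_a",c)
    for q in r[:5]:
        Q=P[q["pixels"]];Q=Q[~np.isnan(Q[:,0])]*1000
        if len(Q): print(c,q["conf"],len(Q),np.percentile(Q,[3,97],axis=0).round(0).tolist())
g2=(448.5,-300.5)
plan([("up",(500,-60,200),60,0,10),("above",(*g2,130),1,0,14),("down",(*g2,47),1,0,4)])
E
```

```text
[0.5494 0.0833 0.1673] 50.50020182682693 [ 0.7  0.5 -0.1]
scene 0.95 503 [[532.0, 73.0, 11.0], [568.0, 113.0, 93.0]]
scene 0.86 632 [[420.0, -763.0, 1.0], [489.0, -675.0, 77.0]]
top 0.97 425 [[534.0, 39.0, 9.0], [567.0, 101.0, 95.0]]
top 0.7 609 [[425.0, -756.0, -3.0], [487.0, -676.0, 77.0]]
top 0.7 592 [[673.0, -248.0, 97.0], [722.0, -171.0, 136.0]]
top 0.6 245 [[412.0, -382.0, -0.0], [491.0, -349.0, 82.0]]
top 0.58 143 [[415.0, -313.0, 4.0], [490.0, -285.0, 82.0]]
# up tcp [500. -60. 245.]
  [-0.015,-0.004,-0.008,0,0,2.7]
  [-0.014,-0.004,-0.007,0,0,2.6]
  [-0.015,-0.003,-0.008,0,0,2.7]
  [-0.015,-0.002,-0.008,0,0,2.7]
  [-0.015,-0.001,-0.008,0,-0.1,2.6]
  [-0.016,-0.001,-0.007,0,0,2.7]
  [-0.015,0,-0.008,0,0,2.6]
  [-0.015,0.001,-0.008,0,0,2.7]
  [-0.015,0.001,-0.008,0,0,2.7]
  [-0.015,0.002,-0.007,0,0,2.6]
# above tcp [ 448. -300.  175.]
  [-0.017,0.005,0.005,0,0,4.2]
  [-0.016,0.007,0.005,0,0,4.2]
  [-0.016,0.008,0.005,0,0,4.3]
  [-0.015,0.009,0.005,0,0,4.2]
  [-0.014,0.01,0.005,0,0,4.2]
  [-0.014,0.011,0.005,0,0,4.2]
  [-0.013,0.012,0.005,0,0,4.2]
  [-0.012,0.013,0.005,0,0,4.2]
  [-0.011,0.014,0.005,0,0,4.3]
  [-0.009,0.014,0.005,0,0,4.2]
  [-0.009,0.015,0.005,0,0,4.2]
  [-0.008,0.016,0.005,0,0,4.2]
  [-0.006,0.017,0.005,0,0,4.2]
  [-0.005,0.016,0.005,0,0,4.2]
# down tcp [ 448. -300.   92.]
  [0,0,0.021,0,0,0]
  [0,0,0.02,0,0,0]
  [0,0,0.021,0,0,0]
  [0,0.001,0.021,0,0,0]
```

Emit:
carry_out(deltas=[[[-0.015, -0.004, -0.008, 0, 0, 2.7, -0.18], [-0.014, -0.004, -0.007, 0, 0, 2.6, -0.18], [-0.015, -0.003, -0.008, 0, 0, 2.7, -0.18], [-0.015, -0.002, -0.008, 0, 0, 2.7, -0.18], [-0.015, -0.001, -0.008, 0, 0, 2.6, -0.18], [-0.016, -0.001, -0.007, 0, 0, 2.7, -0.18], [-0.015, 0, -0.008, 0, 0, 2.6, -0.18], [-0.015, 0.001, -0.008, 0, 0, 2.7, -0.18]]], newtons=25)

```text
t: 17.55
eef_pos: [0.5096, -0.0325, 0.23]
eef_rot: [-0.001, 0.843, 0.538, 0.0]
force: [-0.2, 0.5, -1.1]
grip_width: 0.592
gripper_force: 0.0
```

Emit:
carry_out(deltas=[[[-0.015, 0.001, -0.008, 0, 0, 2.7, -0.18], [-0.015, 0.002, -0.007, 0, 0, 2.6, -0.18], [-0.017, 0.005, 0.005, 0, 0, 4.2, -0.18], [-0.016, 0.007, 0.005, 0, 0, 4.2, -0.18], [-0.016, 0.008, 0.005, 0, 0, 4.3, -0.18], [-0.015, 0.009, 0.005, 0, 0, 4.2, -0.18], [-0.014, 0.01, 0.005, 0, 0, 4.2, -0.18], [-0.014, 0.011, 0.005, 0, 0, 4.2, -0.18]]])

```text
t: 18.55
eef_pos: [0.4769, -0.1641, 0.2134]
eef_rot: [-0.001, 0.955, 0.296, -0.001]
force: [-0.1, -0.3, 0.2]
grip_width: 0.593
gripper_force: 0.0
```

Emit:
carry_out(deltas=[[[-0.013, 0.012, 0.005, 0, 0, 4.2, -0.18], [-0.012, 0.013, 0.005, 0, 0, 4.2, -0.18], [-0.011, 0.014, 0.005, 0, 0, 4.3, -0.18], [-0.009, 0.014, 0.005, 0, 0, 4.2, -0.18], [-0.009, 0.015, 0.005, 0, 0, 4.2, -0.18], [-0.008, 0.016, 0.005, 0, 0, 4.2, -0.18], [-0.006, 0.017, 0.005, 0, 0, 4.2, -0.18], [-0.005, 0.016, 0.005, 0, 0, 4.2, -0.18]]])

```text
t: 19.55
eef_pos: [0.4477, -0.3009, 0.1731]
eef_rot: [-0.001, 1.0, 0.006, -0.001]
force: [-0.4, -0.5, 0.9]
grip_width: 0.593
gripper_force: 0.0
```

```bash
python3 - <<'E'
from tray import *
p,r,s=now();print(p.round(4),r.as_euler('ZYX',degrees=True).round(1),s["grip_width"]*88,s["force"].round(1))
plan([("down",(448,-301.5,47),1,0,4)])
E
```

```text
[ 0.4477 -0.3009  0.1731] [ 7.000e-01  1.000e-01 -1.798e+02] 52.21897846173763 [-0.4 -0.5  0.9]
# down tcp [ 448. -302.   92.]
  [0,0,0.02,0,0,-0.1]
  [0,0,0.021,-0.1,0.1,0]
  [0,0.001,0.02,0,0,-0.1]
  [0,0,0.02,-0.1,0,-0.1]
```

Emit:
carry_out(deltas=[[[0, 0, 0.02, 0, 0, -0.1, -0.18], [0, 0, 0.021, -0.1, 0.1, 0, -0.18], [0, 0.001, 0.02, 0, 0, -0.1, -0.18], [0, 0, 0.02, -0.1, 0, 0, -0.18], [0, 0, 0, 0, 0, 0, -0.18], [0, 0, 0, 0, 0, 0, 1], [0, 0, 0, 0, 0, 0, 1], [0, 0, 0, 0, 0, 0, 1]]])

```text
t: 20.55
eef_pos: [0.4489, -0.3014, 0.0939]
eef_rot: [0.001, 1.0, 0.011, 0.001]
force: [-0.3, -0.9, 1.8]
grip_width: 0.371
gripper_force: 25.0
```

```bash
python3 - <<'E'
from seat import *
p,r,s=now();print(p.round(4),r.as_euler('ZYX',degrees=True).round(2),s["grip_width"]*88,s["gripper_force"])
h=p[2]*1000-45-3; print("rack z of grasp",h)
g=seat+(h-31.5)*top
G=p*1000-[0,0,45]
st=plan([("lift",G+[0,0,110],1,0,4),("turn",(*(g[:2]-[0,60]),200),84.8,0,13),("tilt",g+[0,0,50],84.8,45,8),("lower",g+[0,0,1],84.8,45,5)])
E
```

```text
[ 0.4489 -0.3014  0.0939] [ 1.2300e+00 -1.0000e-01  1.7983e+02] 32.60859636660609 24.970935881137848
rack z of grasp 45.904266424975745
# lift tcp [ 449. -301.  204.]
  [0,0,-0.027,0,0,0.1]
  [0,0,-0.028,0.1,0,0]
  [0,0,-0.027,0,-0.1,0.1]
  [0,0,-0.028,0.1,0,0]
# turn tcp [ 468. -139.  245.]
  [0.002,-0.012,-0.003,0,0,-6.4]
  [0.003,-0.013,-0.003,0,0,-6.5]
  [0.004,-0.011,-0.003,0,0,-6.4]
  [0.006,-0.012,-0.004,0,0,-6.5]
  [0.007,-0.01,-0.003,0,0,-6.4]
  [0.008,-0.01,-0.003,0,0,-6.5]
  [0.009,-0.008,-0.003,0,0,-6.4]
  [0.01,-0.008,-0.003,0,0,-6.5]
  [0.011,-0.006,-0.003,0,0,-6.4]
  [0.011,-0.005,-0.004,0,0,-6.4]
  [0.012,-0.004,-0.003,0,0,-6.5]
  [0.013,-0.003,-0.003,0,0,-6.4]
  [0.012,-0.001,-0.003,0,0,-6.5]
# tilt tcp [ 465. -111.  167.]
  [0.003,-0.001,0.01,0,5.6,0]
  [0.003,0,0.01,0,5.6,0]
  [0.002,-0.001,0.01,0,5.7,0]
  [0,-0.001,0.01,0,5.6,0]
  [0,0,0.011,0,5.6,0]
  [-0.002,-0.001,0.01,0,5.6,0]
  [-0.002,-0.001,0.01,0,5.6,0]
  [-0.004,0,0.009,0,5.7,0]
# lower tcp [ 465. -111.  118.]
  [-0.007,0,0.007,0,0,0]
  [-0.007,0,0.007,0,0,0]
  [-0.007,0,0.007,0,0,0]
  [-0.007,0,0.007,0,0,0]
  [-0.006,0,0.007,0,0,0]
```

Emit:
carry_out(deltas=[[[0, 0, -0.027, 0, 0, 0.1, 1], [0, 0, -0.028, 0.1, 0, 0, 1], [0, 0, -0.027, 0, -0.1, 0.1, 1], [0, 0, -0.028, 0.1, 0, 0, 1], [0.002, -0.012, -0.003, 0, 0, -6.4, 1], [0.003, -0.013, -0.003, 0, 0, -6.5, 1], [0.004, -0.011, -0.003, 0, 0, -6.4, 1], [0.006, -0.012, -0.004, 0, 0, -6.5, 1]]])

```text
t: 21.55
eef_pos: [0.4541, -0.2499, 0.2163]
eef_rot: [-0.001, 0.972, 0.234, -0.0]
force: [0.2, 1.2, -1.8]
grip_width: 0.377
gripper_force: 25.0
```

Emit:
carry_out(deltas=[[[0.007, -0.01, -0.003, 0, 0, -6.4, 1], [0.008, -0.01, -0.003, 0, 0, -6.5, 1], [0.009, -0.008, -0.003, 0, 0, -6.4, 1], [0.01, -0.008, -0.003, 0, 0, -6.5, 1], [0.011, -0.006, -0.003, 0, 0, -6.4, 1], [0.011, -0.005, -0.004, 0, 0, -6.4, 1], [0.012, -0.004, -0.003, 0, 0, -6.5, 1], [0.013, -0.003, -0.003, 0, 0, -6.4, 1]]])

```text
t: 22.55
eef_pos: [0.4659, -0.1502, 0.2415]
eef_rot: [-0.001, 0.774, 0.633, 0.0]
force: [-0.8, 0.2, -1.7]
grip_width: 0.37
gripper_force: 25.0
```

Emit:
carry_out(deltas=[[[0.012, -0.001, -0.003, 0, 0, -6.5, 1], [0.003, -0.001, 0.01, 0, 5.6, 0, 1], [0.003, 0, 0.01, 0, 5.6, 0, 1], [0.002, -0.001, 0.01, 0, 5.7, 0, 1], [0, -0.001, 0.01, 0, 5.6, 0, 1], [0, 0, 0.011, 0, 5.6, 0, 1], [-0.002, -0.001, 0.01, 0, 5.6, 0, 1], [-0.002, -0.001, 0.01, 0, 5.6, 0, 1]]])

```text
t: 23.55
eef_pos: [0.4647, -0.1137, 0.1764]
eef_rot: [-0.228, 0.695, 0.635, 0.249]
force: [0.9, 0.0, -1.4]
grip_width: 0.379
gripper_force: 25.0
```

Emit:
carry_out(deltas=[[[-0.004, 0, 0.009, 0, 5.7, 0, 1], [0, 0, 0, 0, 0, 0, 1], [-0.007, 0, 0.007, 0, 0, 0, 1], [-0.007, 0, 0.007, 0, 0, 0, 1], [-0.007, 0, 0.007, 0, 0, 0, 1], [0, 0, 0, 0, 0, 0, 1], [0, 0, 0, 0, 0, 0, 1], [0, 0, 0, 0, 0, 0, 1]]])

```text
t: 24.55
eef_pos: [0.465, -0.111, 0.1374]
eef_rot: [-0.259, 0.682, 0.623, 0.283]
force: [-0.4, 0.6, -1.0]
grip_width: 0.374
gripper_force: 25.0
```

```bash
python3 - <<'E'
from seat import *
p,r,s=now();print(p.round(4),(r.as_matrix()-ori(84.8,45).as_matrix()).round(3)[2],s["force"])
h=45; g=seat+(h-31.5)*top
plan([("lower",g+[0,0,0.5],84.8,45,4)])
E
```

```text
[ 0.465  -0.111   0.1374] [ 0.001 -0.001  0.001] [-0.40861167  0.6268738  -1.01155002]
# lower tcp [ 465. -110.  117.]
  [-0.003,0,0.004,0,0,0]
  [-0.004,0,0.003,0,0,0]
  [-0.003,0,0.004,0,-0.1,0]
  [-0.004,0,0.004,-0.1,0,0]
```

Emit:
carry_out(deltas=[[[-0.003, 0, 0.004, 0, 0, 0, 1], [-0.004, 0, 0.003, 0, 0, 0, 1], [-0.003, 0, 0.004, 0, 0, 0, 1], [-0.004, 0, 0.004, 0, 0, 0, 1], [0, 0, 0, 0, 0, 0, 1], [0, 0, 0, 0, 0, 0, 1], [0, 0, 0, 0, 0, 0, 1], [0, 0, 0, 0, 0, 0, 1]]])

```text
t: 25.55
eef_pos: [0.4651, -0.1106, 0.1179]
eef_rot: [-0.259, 0.682, 0.623, 0.283]
force: [-4.1, -3.3, 10.5]
grip_width: 0.375
gripper_force: 25.0
```

Emit:
carry_out(deltas=[[[0, 0, 0.001, 0, 0, 0, 1], [0, 0, 0, 0, 0, 0, 1], [0, 0, 0, 0, 0, 0, 0.1], [0, 0, 0, 0, 0, 0, -0.2], [0, 0, 0, 0, 0, 0, -0.2], [0, 0, -0.02, 0, 0, 0, -0.2], [0, 0, -0.03, 0, 0, 0, -0.2], [0, 0, -0.03, 0, 0, 0, -0.2]]])

```text
t: 26.55
eef_pos: [0.4599, -0.1673, 0.1739]
eef_rot: [-0.259, 0.682, 0.623, 0.283]
force: [-0.5, -0.4, -0.4]
grip_width: 0.598
gripper_force: 0.0
```

Emit:
carry_out(deltas=[[[0.016, 0, -0.001, 0, -5.6, 0, -0.2], [0.017, 0, -0.001, 0, -5.6, 0, -0.2], [0.016, -0.001, -0.003, 0, -5.7, 0, -0.2], [0.016, 0, -0.003, 0, -5.6, 0, -0.2], [0.015, 0, -0.005, 0, -5.6, 0, -0.2], [0.015, 0, -0.007, 0, -5.6, 0, -0.2], [0.015, -0.001, -0.008, 0, -5.6, 0, -0.2], [0.013, 0, -0.01, 0, -5.7, 0, -0.2]]])

```text
t: 27.55
eef_pos: [0.4669, -0.0698, 0.2629]
eef_rot: [0.001, 0.739, 0.674, -0.001]
force: [-0.0, 0.4, -0.2]
grip_width: 0.601
gripper_force: 0.0
```

Emit:
carry_out(deltas=[[[0.014, 0, 0.009, 0, -5.6, 0, -0.2], [0.015, 0, 0.008, 0, -5.6, 0, -0.2], [0.015, 0.001, 0.006, 0, -5.7, 0, -0.2], [0.017, 0, 0.004, 0, -5.6, 0, -0.2], [0.016, 0, 0.003, 0, -5.6, 0, -0.2], [0.017, 0, 0.002, 0, -5.6, 0, -0.2], [0.017, 0.001, 0, 0, -5.6, 0, -0.2], [0.016, 0, -0.002, 0, -5.7, 0, -0.2]]])

```text
t: 28.55
eef_pos: [0.4796, 0.0424, 0.1898]
eef_rot: [0.259, 0.682, 0.622, -0.283]
force: [-0.6, 0.2, -0.5]
grip_width: 0.603
gripper_force: 0.0
```

```bash
cat > chk.py <<'E'
from tray import *
p,r,s=now();print(p.round(4),s["joints"].round(2),s["force"].round(1)); print((r.as_matrix()-ori(84.8,-45).as_matrix()).round(3)[2])
g=seat+24*up
st=plan([("in",g,84.8,-45,5)])
c="top"
pic,P=cloud(c)
for q in bot.cut_out("rack_a",c)[:5]:
        Q=P[q["pixels"]];Q=Q[~np.isnan(Q[:,0])]*1000
        if len(Q) and abs(np.median(Q[:,1])+69)<50:
            L=(Q-seat)@np.c_[np.cross(ax,z),up,top]; print(c,q["conf"],len(Q),np.percentile(L,[3,97],axis=0).round(0))
E
python3 chk.py
```

```text
[0.4796 0.0424 0.1898] [ 0.19  0.35  1.82 -0.77  1.33  0.62] [-0.6  0.2 -0.5]
[-0.001  0.001  0.001]
# in tcp [473. -20. 124.]
  [0,0,0.018,0,0,0]
  [0.001,0,0.018,0,0,0]
  [0,0,0.019,0,0.1,-0.1]
  [0,-0.001,0.018,0,0,0]
  [0.001,0,0.018,0,0,0]
top 0.81 730 [[-17. -42. -34.]
 [ 20.  45.  46.]]
```

Emit:
carry_out(deltas=[[[0, 0, 0.018, 0, 0, 0, -0.2], [0.001, 0, 0.018, 0, 0, 0, -0.2], [0, 0, 0.018, 0, 0, -0.1, -0.2], [0.001, 0, 0.018, 0, 0, 0, -0.2], [0, 0, 0.018, 0, 0, 0, -0.2], [0, 0, 0, 0, 0, 0, 1], [0, 0, 0, 0, 0, 0, 1], [0, 0, 0, 0, 0, 0, 1]]], newtons=40)

```text
t: 29.65
eef_pos: [0.4733, -0.0193, 0.1239]
eef_rot: [0.257, 0.682, 0.624, -0.282]
force: [-1.0, -1.7, -0.8]
grip_width: 0.4
gripper_force: 39.3
```

```bash
cat > bayplan.py <<'E'
from tray import *
import sys
k=int(sys.argv[1])
p,r,s=now();print(p.round(4),s["grip_width"]*88,s["force"].round(1)); G=p*1000+r.apply([0,0,45]);L=np.c_[np.cross(ax,z),up,top].T@(G-seat);print("grasp in rack",L.round(1))
zc=4+44+L[1]
plan([("lift",seat+L[1]*up+[0,0,100],84.8,-45,4),("over",(*bay[k],zc+70),86.6,0,10),("low",(*bay[k],zc+3),86.6,0,8)])
E
python3 bayplan.py 2
```

```text
[ 0.4733 -0.0193  0.1239] 35.16417340879311 [-1.  -1.7 -0.8]
grasp in rack [ 0.  24.6 -1.1]
# lift tcp [473. -20. 225.]
  [-0.018,0,-0.018,0,0,0]
  [-0.018,0,-0.017,0,0,0.1]
  [-0.018,0,-0.018,0,-0.1,0]
  [-0.018,0,-0.018,0,0,0.1]
# over tcp [479.  88. 188.]
  [0.01,0,-0.005,-0.1,4.5,-0.2]
  [0.011,-0.001,-0.004,0,4.5,-0.1]
  [0.011,0,-0.003,-0.1,4.5,-0.2]
  [0.011,-0.001,-0.003,-0.1,4.5,-0.2]
  [0.011,0,-0.002,0,4.5,-0.2]
  [0.012,0,0,-0.1,4.5,-0.1]
  [0.011,0,0,-0.1,4.5,-0.2]
  [0.012,-0.001,0.001,0,4.5,-0.2]
  [0.011,0,0.002,-0.1,4.5,-0.2]
  [0.011,0,0.003,-0.1,4.5,-0.1]
# low tcp [479.  88. 121.]
  [0,0,0.008,0,0,0]
  [0,0,0.009,0,0,0]
  [0,0,0.008,0,0,0]
  [0,0,0.009,0,0,0]
  [0,0,0.008,0,0,0]
  [0,0,0.008,0,0,0]
  [0,0,0.009,0,0,0]
  [0,0,0.008,0,0,0]
```

Emit:
carry_out(deltas=[[[-0.018, 0, -0.018, 0, 0, 0, 1], [-0.018, 0, -0.017, 0, 0, 0, 1], [-0.018, 0, -0.018, 0, 0, 0, 1], [-0.018, 0, -0.018, 0, 0, 0, 1], [0.01, 0, -0.005, -0.1, 4.5, -0.2, 1], [0.011, -0.001, -0.004, 0, 4.5, -0.1, 1], [0.011, 0, -0.003, -0.1, 4.5, -0.2, 1], [0.011, -0.001, -0.003, -0.1, 4.5, -0.2, 1]]])

```text
t: 30.65
eef_pos: [0.4749, 0.0237, 0.2101]
eef_rot: [0.156, 0.713, 0.662, -0.171]
force: [-0.6, 0.1, -1.2]
grip_width: 0.4
gripper_force: 39.4
```

Emit:
carry_out(deltas=[[[0.011, 0, -0.002, 0, 4.5, -0.2, 1], [0.012, 0, 0, -0.1, 4.5, -0.1, 1], [0.011, 0, 0, -0.1, 4.5, -0.2, 1], [0.012, -0.001, 0.001, 0, 4.5, -0.2, 1], [0.011, 0, 0.002, -0.1, 4.5, -0.2, 1], [0.011, 0, 0.003, -0.1, 4.5, -0.1, 1], [0, 0, 0, 0, 0, 0, 1], [0, 0, 0, 0, 0, 0, 1]]])

```text
t: 31.65
eef_pos: [0.4781, 0.0877, 0.1878]
eef_rot: [-0.001, 0.727, 0.687, -0.001]
force: [0.7, -0.6, -1.4]
grip_width: 0.399
gripper_force: 39.4
```

```bash
python3 - <<'E'
from tray import *
p,r,s=now();print(p.round(4),s["grip_width"]*88,s["force"].round(1)); print(r.as_euler('ZYX',degrees=True).round(2))
plan([("low",(*bay[2],72.5+2),86.6,0,8)])
E
```

```text
[0.4781 0.0877 0.1878] 35.09676526113838 [ 0.7 -0.6 -1.4]
[ 8.6710e+01 -2.0000e-02 -1.7986e+02]
# low tcp [479.  88. 120.]
  [0,0,0.009,0,0,0]
  [0,0,0.008,0,0,0]
  [0,0,0.009,-0.1,0,0]
  [0,0,0.008,0,0,0.1]
  [0,0,0.009,0,0,0]
  [0,0,0.008,0,0,0]
  [0,0,0.009,0,0,0]
  [0,0.001,0.008,0,0,0]
```

Placing rack 2, then moving towards rack 3.

Emit:
carry_out(deltas=[[[0, 0, 0.011, 0, 0, 0, 1], [0, 0, 0.011, 0, 0, 0, 1], [0, 0, 0.011, 0, 0, 0, 1], [0, 0, 0.011, 0, 0, 0, 1], [0, 0, 0.008, 0, 0, 0, 1], [0, 0, 0.008, 0, 0, 0, 1], [0, 0, 0.006, 0, 0, 0, 1], [0, 0, 0.002, 0, 0, 0, 1]]])

```text
t: 32.65
eef_pos: [0.4778, 0.0878, 0.1191]
eef_rot: [-0.002, 0.727, 0.686, -0.0]
force: [0.2, 1.0, -1.3]
grip_width: 0.394
gripper_force: 39.4
```

Emit:
carry_out(deltas=[[[0, 0, 0.001, 0, 0, 0, 1], [0, 0, 0.001, 0, 0, 0, 1], [0, 0, 0, 0, 0, 0, 1], [0, 0, 0, 0, 0, 0, 0.1], [0, 0, 0, 0, 0, 0, -0.1], [0, 0, 0, 0, 0, 0, -0.15], [0, 0, -0.02, 0, 0, 0, -0.15], [0, 0, -0.03, 0, 0, 0, -0.15]]])

```text
t: 33.65
eef_pos: [0.4774, 0.0877, 0.1673]
eef_rot: [-0.003, 0.727, 0.686, -0.001]
force: [-0.7, 0.4, -0.2]
grip_width: 0.575
gripper_force: 0.0
```

```bash
python3 - <<'E'
from tray import *
p,r,s=now();print(p.round(4),s["grip_width"]*88,s["force"].round(1))
for c in("scene","top"):
    pic,P=cloud(c);r=bot.cut_out("rack_a",c)
    for q in r[:6]:
        Q=P[q["pixels"]];Q=Q[~np.isnan(Q[:,0])]*1000
        if len(Q): print(c,q["conf"],len(Q),np.percentile(Q,[3,97],axis=0).round(0).tolist())
g2=(450.5,-367)
plan([("up",(480,-60,200),50,0,8),("above",(*g2,130),-1.5,0,16),("down",(*g2,47),-1.5,0,4)])
E
```

```text
[0.4774 0.0877 0.1673] 50.56912528732809 [-0.7  0.4 -0.2]
scene 0.83 534 [[532.0, 73.0, 9.0], [573.0, 113.0, 93.0]]
scene 0.77 548 [[408.0, -406.0, 5.0], [491.0, -350.0, 82.0]]
scene 0.77 693 [[420.0, -822.0, -1.0], [490.0, -675.0, 77.0]]
scene 0.63 529 [[462.0, 77.0, 9.0], [500.0, 118.0, 93.0]]
top 0.94 633 [[425.0, -752.0, -3.0], [489.0, -675.0, 77.0]]
top 0.86 405 [[533.0, 39.0, 7.0], [567.0, 96.0, 96.0]]
top 0.86 406 [[461.0, 42.0, 11.0], [496.0, 105.0, 94.0]]
top 0.77 141 [[415.0, -380.0, 3.0], [490.0, -352.0, 83.0]]
# up tcp [480. -60. 245.]
  [-0.018,0.001,-0.01,0,0,4.6]
  [-0.019,0.003,-0.009,0,0,4.6]
  [-0.018,0.004,-0.01,0,0,4.6]
  [-0.017,0.006,-0.01,-0.1,0,4.5]
  [-0.017,0.007,-0.009,0,0,4.6]
  [-0.017,0.008,-0.01,0,-0.1,4.6]
  [-0.015,0.01,-0.01,0,0,4.6]
  [-0.015,0.011,-0.009,0,0,4.6]
# above tcp [ 450. -367.  175.]
  [-0.016,0.011,0.004,0,0,3.2]
  [-0.015,0.012,0.005,0,0,3.2]
  [-0.015,0.012,0.004,0,0,3.3]
  [-0.014,0.014,0.004,0,0,3.2]
  [-0.013,0.014,0.005,0,0,3.2]
  [-0.012,0.015,0.004,0,0,3.2]
  [-0.011,0.015,0.004,0,0,3.2]
  [-0.011,0.016,0.005,0,0,3.2]
  [-0.009,0.017,0.004,0,0,3.3]
  [-0.009,0.017,0.004,0,0,3.2]
  [-0.008,0.018,0.005,0,0,3.2]
  [-0.006,0.018,0.004,0,0,3.2]
  [-0.006,0.019,0.005,0,0,3.2]
  [-0.005,0.018,0.004,0,0,3.2]
  [-0.003,0.019,0.004,0,0,3.3]
  [-0.002,0.02,0.005,0,0,3.2]
# down tcp [ 450. -367.   92.]
  [0,0,0.021,0,0,0]
  [0,0,0.02,0,0,0]
  [0,0,0.021,0,0,0]
  [0,0,0.021,0,0,0]
```

Emit:
carry_out(deltas=[[[-0.018, 0.001, -0.01, 0, 0, 4.6, -0.18], [-0.019, 0.003, -0.009, 0, 0, 4.6, -0.18], [-0.018, 0.004, -0.01, 0, 0, 4.6, -0.18], [-0.017, 0.006, -0.01, 0, 0, 4.5, -0.18], [-0.017, 0.007, -0.009, 0, 0, 4.6, -0.18], [-0.017, 0.008, -0.01, 0, 0, 4.6, -0.18], [-0.015, 0.01, -0.01, 0, 0, 4.6, -0.18], [-0.015, 0.011, -0.009, 0, 0, 4.6, -0.18]]], newtons=25)

```text
t: 34.85
eef_pos: [0.4798, -0.0603, 0.243]
eef_rot: [-0.002, 0.907, 0.421, -0.002]
force: [0.6, 0.5, -0.1]
grip_width: 0.593
gripper_force: 0.0
```

Emit:
carry_out(deltas=[[[-0.016, 0.011, 0.004, 0, 0, 3.2, -0.18], [-0.015, 0.012, 0.005, 0, 0, 3.2, -0.18], [-0.015, 0.012, 0.004, 0, 0, 3.3, -0.18], [-0.014, 0.014, 0.004, 0, 0, 3.2, -0.18], [-0.013, 0.014, 0.005, 0, 0, 3.2, -0.18], [-0.012, 0.015, 0.004, 0, 0, 3.2, -0.18], [-0.011, 0.015, 0.004, 0, 0, 3.2, -0.18], [-0.011, 0.016, 0.005, 0, 0, 3.2, -0.18]]])

```text
t: 35.85
eef_pos: [0.4649, -0.2142, 0.2086]
eef_rot: [-0.001, 0.978, 0.209, -0.001]
force: [-0.3, -0.1, 0.4]
grip_width: 0.587
gripper_force: 0.0
```

Emit:
carry_out(deltas=[[[-0.009, 0.017, 0.004, 0, 0, 3.3, -0.18], [-0.009, 0.017, 0.004, 0, 0, 3.2, -0.18], [-0.008, 0.018, 0.005, 0, 0, 3.2, -0.18], [-0.006, 0.018, 0.004, 0, 0, 3.2, -0.18], [-0.006, 0.019, 0.005, 0, 0, 3.2, -0.18], [-0.005, 0.018, 0.004, 0, 0, 3.2, -0.18], [-0.003, 0.019, 0.004, 0, 0, 3.3, -0.18], [-0.002, 0.02, 0.005, 0, 0, 3.2, -0.18]]])

```text
t: 36.85
eef_pos: [0.4507, -0.3687, 0.1734]
eef_rot: [-0.001, 1.0, -0.015, -0.001]
force: [-0.5, 0.1, -0.2]
grip_width: 0.593
gripper_force: 0.0
```

```bash
python3 - <<'E'
from tray import *
p,r,s=now();print(p.round(4),r.as_euler('ZYX',degrees=True).round(1),s["grip_width"]*88,s["force"].round(1))
plan([("down",(450.5,-367,46.5),-1.5,0,4)])
E
```

```text
[ 0.4507 -0.3687  0.1734] [-1.700e+00  1.000e-01 -1.799e+02] 52.150189242818385 [-0.5  0.1 -0.2]
# down tcp [ 450. -367.   92.]
  [0,0,0.02,0,0,-0.1]
  [0,-0.001,0.021,-0.1,0.1,0]
  [0,0,0.02,0,0,-0.1]
  [0,-0.001,0.021,0,0,0]
```

Emit:
carry_out(deltas=[[[0, 0, 0.02, 0, 0, -0.1, -0.18], [0, -0.001, 0.021, 0, 0, 0, -0.18], [0, 0, 0.02, 0, 0, -0.1, -0.18], [0, 0, 0.02, 0, 0, 0, -0.18], [0, 0, 0, 0, 0, 0, -0.18], [0, 0, 0, 0, 0, 0, 1], [0, 0, 0, 0, 0, 0, 1], [0, 0, 0, 0, 0, 0, 1]]])

```text
t: 37.85
eef_pos: [0.4511, -0.3667, 0.0936]
eef_rot: [-0.0, 1.0, -0.011, -0.001]
force: [1.0, 0.1, 1.7]
grip_width: 0.373
gripper_force: 25.0
```

```bash
python3 - <<'E'
from seat import *
p,r,s=now();print(p.round(4),r.as_euler('ZYX',degrees=True).round(2),s["grip_width"]*88,s["gripper_force"])
h=p[2]*1000-45-3; print("rack z of grasp",h)
g=seat+(h-31.5)*top
G=p*1000-[0,0,45]
st=plan([("lift",G+[0,0,110],-1.5,0,4),("turn",(*(g[:2]-[0,60]),200),84.8,0,15),("tilt",g+[0,0,40],84.8,45,9),("lower",g+[0,0,1],84.8,45,4)])
E
```

```text
[ 0.4511 -0.3667  0.0936] [-1.3100e+00  8.0000e-02 -1.7997e+02] 32.81292682541223 24.99664843082428
rack z of grasp 45.56571586784813
# lift tcp [ 451. -367.  204.]
  [0,0,-0.027,0,0,0]
  [0,0,-0.028,0,0,0.1]
  [0,0,-0.027,0,0.1,0]
  [0,0,-0.028,0,0,0.1]
# turn tcp [ 468. -139.  245.]
  [0.001,-0.015,-0.003,0,0,-5.8]
  [0.002,-0.015,-0.003,0,0,-5.7]
  [0.004,-0.015,-0.002,0,0,-5.8]
  [0.005,-0.014,-0.003,0,0,-5.7]
  [0.007,-0.014,-0.003,0,0,-5.8]
  [0.008,-0.013,-0.003,0,0,-5.7]
  [0.009,-0.012,-0.002,0,0,-5.8]
  [0.01,-0.012,-0.003,0,0,-5.7]
  [0.012,-0.01,-0.003,0,0,-5.8]
  [0.012,-0.008,-0.003,0,0,-5.7]
  [0.013,-0.008,-0.002,0,0,-5.8]
  [0.014,-0.006,-0.003,0,0,-5.8]
  [0.015,-0.005,-0.003,0,0,-5.7]
  [0.015,-0.003,-0.003,0,0,-5.8]
  [0.015,-0.002,-0.002,0,0,-5.7]
# tilt tcp [ 465. -111.  157.]
  [0.003,-0.001,0.01,0,5,0]
  [0.002,0,0.01,0,5,0]
  [0.002,-0.001,0.01,0,5,0]
  [0,0,0.01,0,5,0]
  [0,-0.001,0.01,0,5,0]
  [-0.002,-0.001,0.01,0,5,0]
  [-0.002,0,0.01,0,5,0]
  [-0.003,-0.001,0.01,0,5,0]
  [-0.004,-0.001,0.009,0,5,0]
# lower tcp [ 465. -111.  118.]
  [-0.007,0,0.007,0,0,0]
  [-0.007,0,0.007,0,0,0]
  [-0.007,0,0.007,0,0,0]
  [-0.007,0,0.007,0,0,0]
```

Emit:
carry_out(deltas=[[[0, 0, -0.027, 0, 0, 0, 1], [0, 0, -0.028, 0, 0, 0.1, 1], [0, 0, -0.027, 0, 0, 0, 1], [0, 0, -0.028, 0, 0, 0.1, 1], [0.001, -0.015, -0.003, 0, 0, -5.8, 1], [0.002, -0.015, -0.003, 0, 0, -5.7, 1], [0.004, -0.015, -0.002, 0, 0, -5.8, 1], [0.005, -0.014, -0.003, 0, 0, -5.7, 1]]])

```text
t: 38.85
eef_pos: [0.4554, -0.3053, 0.2139]
eef_rot: [-0.001, 0.982, 0.188, -0.001]
force: [0.3, 0.4, -2.0]
grip_width: 0.375
gripper_force: 25.0
```

Emit:
carry_out(deltas=[[[0.007, -0.014, -0.003, 0, 0, -5.8, 1], [0.008, -0.013, -0.003, 0, 0, -5.7, 1], [0.009, -0.012, -0.002, 0, 0, -5.8, 1], [0.01, -0.012, -0.003, 0, 0, -5.7, 1], [0.012, -0.01, -0.003, 0, 0, -5.8, 1], [0.012, -0.008, -0.003, 0, 0, -5.7, 1], [0.013, -0.008, -0.002, 0, 0, -5.8, 1], [0.014, -0.006, -0.003, 0, 0, -5.8, 1]]])

```text
t: 39.85
eef_pos: [0.4642, -0.1837, 0.2361]
eef_rot: [-0.002, 0.83, 0.558, -0.0]
force: [0.2, 0.1, -1.9]
grip_width: 0.373
gripper_force: 25.0
```

Emit:
carry_out(deltas=[[[0.015, -0.005, -0.003, 0, 0, -5.7, 1], [0.015, -0.003, -0.003, 0, 0, -5.8, 1], [0.015, -0.002, -0.002, 0, 0, -5.7, 1], [0.003, -0.001, 0.01, 0, 5, 0, 1], [0.002, 0, 0.01, 0, 5, 0, 1], [0.002, -0.001, 0.01, 0, 5, 0, 1], [0, 0, 0.01, 0, 5, 0, 1], [0, -0.001, 0.01, 0, 5, 0, 1]]])

```text
t: 40.85
eef_pos: [0.4662, -0.1224, 0.1958]
eef_rot: [-0.148, 0.721, 0.658, 0.161]
force: [-0.5, 0.7, -1.2]
grip_width: 0.376
gripper_force: 25.0
```

Emit:
carry_out(deltas=[[[-0.002, -0.001, 0.01, 0, 5, 0, 1], [-0.002, 0, 0.01, 0, 5, 0, 1], [-0.003, -0.001, 0.01, 0, 5, 0, 1], [-0.004, -0.001, 0.009, 0, 5, 0, 1], [-0.007, 0, 0.007, 0, 0, 0, 1], [-0.007, 0, 0.007, 0, 0, 0, 1], [0, 0, 0, 0, 0, 0, 1], [0, 0, 0, 0, 0, 0, 1]]])

```text
t: 41.85
eef_pos: [0.4643, -0.1103, 0.1375]
eef_rot: [-0.259, 0.682, 0.623, 0.282]
force: [0.2, 0.3, -1.8]
grip_width: 0.376
gripper_force: 25.0
```

```bash
python3 - <<'E'
from seat import *
p,r,s=now();print(p.round(4),(r.as_matrix()-ori(84.8,45).as_matrix()).round(3)[2],s["force"])
h=45; g=seat+(h-31.5)*top
plan([("lower",g+[0,0,1],84.8,45,4)])
E
```

```text
[ 0.4643 -0.1103  0.1375] [ 0.001 -0.002  0.001] [ 0.21824     0.32839541 -1.76303014]
# lower tcp [ 465. -110.  118.]
  [-0.003,0,0.004,0,0,0]
  [-0.004,0,0.003,0,0,0]
  [-0.003,0.001,0.004,-0.1,0,-0.1]
  [-0.004,0,0.003,0,-0.1,0]
```

Emit:
carry_out(deltas=[[[-0.003, 0, 0.004, 0, 0, 0, 1], [-0.004, 0, 0.003, 0, 0, 0, 1], [-0.003, 0.001, 0.004, 0, 0, 0, 1], [-0.004, 0, 0.003, 0, 0, 0, 1], [0, 0, 0, 0, 0, 0, 1], [0, 0, 0, 0, 0, 0, 1], [0, 0, 0, 0, 0, 0, 1], [0, 0, 0, 0, 0, 0, 1]]])

```text
t: 42.85
eef_pos: [0.4653, -0.1107, 0.1176]
eef_rot: [-0.259, 0.682, 0.622, 0.283]
force: [-1.7, -1.5, 4.9]
grip_width: 0.379
gripper_force: 25.0
```

Emit:
carry_out(deltas=[[[0, 0, 0.001, 0, 0, 0, 1], [0, 0, 0, 0, 0, 0, 1], [0, 0, 0, 0, 0, 0, 0.1], [0, 0, 0, 0, 0, 0, -0.2], [0, 0, 0, 0, 0, 0, -0.2], [0, 0, -0.02, 0, 0, 0, -0.2], [0, 0, -0.03, 0, 0, 0, -0.2], [0, 0, -0.03, 0, 0, 0, -0.2]]])

```text
t: 43.85
eef_pos: [0.4601, -0.1676, 0.1744]
eef_rot: [-0.259, 0.683, 0.622, 0.282]
force: [0.1, 0.0, 0.4]
grip_width: 0.6
gripper_force: 0.0
```

Emit:
carry_out(deltas=[[[0.016, 0, -0.001, 0, -5.6, 0, -0.2], [0.017, 0, -0.001, 0, -5.6, 0, -0.2], [0.016, -0.001, -0.003, 0, -5.7, 0, -0.2], [0.016, 0, -0.003, 0, -5.6, 0, -0.2], [0.015, 0, -0.005, 0, -5.6, 0, -0.2], [0.015, 0, -0.007, 0, -5.6, 0, -0.2], [0.015, -0.001, -0.008, 0, -5.6, 0, -0.2], [0.013, 0, -0.01, 0, -5.7, 0, -0.2]]])

```text
t: 44.85
eef_pos: [0.4672, -0.0702, 0.2635]
eef_rot: [0.0, 0.739, 0.674, -0.001]
force: [-0.2, -0.4, 0.1]
grip_width: 0.599
gripper_force: 0.0
```

Emit:
carry_out(deltas=[[[0.014, 0, 0.009, 0, -5.6, 0, -0.2], [0.015, 0, 0.008, 0, -5.6, 0, -0.2], [0.015, 0.001, 0.006, 0, -5.7, 0, -0.2], [0.017, 0, 0.004, 0, -5.6, 0, -0.2], [0.016, 0, 0.003, 0, -5.6, 0, -0.2], [0.017, 0, 0.002, 0, -5.6, 0, -0.2], [0.017, 0.001, 0, 0, -5.6, 0, -0.2], [0.016, 0, -0.002, 0, -5.7, 0, -0.2]]])

```text
t: 45.85
eef_pos: [0.4799, 0.0421, 0.1904]
eef_rot: [0.258, 0.683, 0.622, -0.283]
force: [0.5, -0.7, 0.0]
grip_width: 0.601
gripper_force: 0.0
```

```bash
python3 chk.py
```

```text
[0.4799 0.0421 0.1904] [ 0.19  0.35  1.82 -0.77  1.34  0.62] [ 0.5 -0.7  0. ]
[-0.001 -0.     0.001]
# in tcp [473. -20. 124.]
  [0.001,0,0.018,0,0,0]
  [0,0,0.018,0,0,0]
  [0.001,-0.001,0.019,0,0.1,0]
  [0,0,0.018,-0.1,0,-0.1]
  [0,0,0.018,0,0,0]
top 0.71 664 [[-16. -37. -33.]
 [ 19.  45.  46.]]
```

Emit:
carry_out(deltas=[[[0.001, 0, 0.018, 0, 0, 0, -0.2], [0, 0, 0.018, 0, 0, 0, -0.2], [0.001, -0.001, 0.018, 0, 0, 0, -0.2], [0, 0, 0.018, 0, 0, -0.1, -0.2], [0, 0, 0.018, 0, 0, 0, -0.2], [0, 0, 0, 0, 0, 0, 1], [0, 0, 0, 0, 0, 0, 1], [0, 0, 0, 0, 0, 0, 1]]], newtons=40)

```text
t: 46.95
eef_pos: [0.4726, -0.0195, 0.1245]
eef_rot: [0.257, 0.682, 0.624, -0.283]
force: [-0.7, -2.4, -0.9]
grip_width: 0.398
gripper_force: 39.2
```

```bash
python3 bayplan.py 1
```

```text
[ 0.4726 -0.0195  0.1245] 35.046595680741625 [-0.7 -2.4 -0.9]
grasp in rack [-0.7 24.8 -0.5]
# lift tcp [473. -20. 225.]
  [-0.018,0,-0.018,0,0,0]
  [-0.017,0,-0.017,0,-0.1,0.1]
  [-0.018,0,-0.018,-0.1,0,0]
  [-0.018,0,-0.018,0,0,0.1]
# over tcp [407.  92. 188.]
  [0.01,-0.008,-0.005,-0.1,4.5,-0.2]
  [0.01,-0.007,-0.004,0,4.5,-0.1]
  [0.011,-0.008,-0.003,-0.1,4.5,-0.2]
  [0.011,-0.007,-0.002,-0.1,4.5,-0.2]
  [0.011,-0.008,-0.002,0,4.5,-0.2]
  [0.012,-0.007,0,-0.1,4.5,-0.1]
  [0.011,-0.007,0,-0.1,4.5,-0.2]
  [0.011,-0.008,0.001,0,4.5,-0.2]
  [0.011,-0.007,0.002,-0.1,4.5,-0.1]
  [0.011,-0.007,0.003,-0.1,4.5,-0.2]
# low tcp [407.  92. 121.]
  [0,0,0.008,0,0,0]
  [0,0,0.009,0,0,0]
  [0,0,0.008,0,0,0]
  [0,0,0.008,0,0,0]
  [0,0,0.009,0,0,0]
  [0,0,0.008,0,0,0]
  [0,0,0.009,0,0,0]
  [0,0,0.008,0,0,0]
```

Emit:
carry_out(deltas=[[[-0.018, 0, -0.018, 0, 0, 0, 1], [-0.017, 0, -0.017, 0, 0, 0, 1], [-0.018, 0, -0.018, 0, 0, 0, 1], [-0.018, 0, -0.018, 0, 0, 0.1, 1], [0.01, -0.008, -0.005, -0.1, 4.5, -0.2, 1], [0.01, -0.007, -0.004, 0, 4.5, -0.1, 1], [0.011, -0.008, -0.003, -0.1, 4.5, -0.2, 1], [0.011, -0.007, -0.002, -0.1, 4.5, -0.2, 1]]])

```text
t: 47.95
eef_pos: [0.4462, 0.0254, 0.2099]
eef_rot: [0.155, 0.714, 0.661, -0.171]
force: [-0.4, -0.9, -1.6]
grip_width: 0.4
gripper_force: 39.4
```

Emit:
carry_out(deltas=[[[0.011, -0.008, -0.002, 0, 4.5, -0.2, 1], [0.012, -0.007, 0, -0.1, 4.5, -0.1, 1], [0.011, -0.007, 0, -0.1, 4.5, -0.2, 1], [0.011, -0.008, 0.001, 0, 4.5, -0.2, 1], [0.011, -0.007, 0.002, -0.1, 4.5, -0.1, 1], [0.011, -0.007, 0.003, -0.1, 4.5, -0.2, 1], [0, 0, 0, 0, 0, 0, 1], [0, 0, 0, 0, 0, 0, 1]]])

```text
t: 48.95
eef_pos: [0.4072, 0.0913, 0.1881]
eef_rot: [-0.001, 0.728, 0.686, -0.001]
force: [-0.1, 0.5, -0.8]
grip_width: 0.397
gripper_force: 39.4
```

```bash
python3 - <<'E'
from tray import *
p,r,s=now();print(p.round(4),s["grip_width"]*88,s["force"].round(1)); print(r.as_euler('ZYX',degrees=True).round(2))
plan([("low",(*bay[1],72.5+2),86.6,0,8)])
E
```

```text
[0.4072 0.0913 0.1881] 34.908401321634855 [-0.1  0.5 -0.8]
[ 8.6590e+01 -2.0000e-02 -1.7988e+02]
# low tcp [407.  92. 120.]
  [0,0,0.009,0,0,0]
  [0,0,0.008,0,0,0]
  [0,0,0.009,0,0,0]
  [0,0,0.008,-0.1,0,0]
  [0.001,0,0.009,0,0,0]
  [0,0,0.008,0,0,0]
  [0,0,0.009,0,0,0]
  [0,0,0.009,0,0,0]
```

Emit:
carry_out(deltas=[[[0, 0, 0.011, 0, 0, 0, 1], [0, 0, 0.011, 0, 0, 0, 1], [0, 0, 0.011, 0, 0, 0, 1], [0, 0, 0.011, 0, 0, 0, 1], [0, 0, 0.008, 0, 0, 0, 1], [0, 0, 0.008, 0, 0, 0, 1], [0, 0, 0.006, 0, 0, 0, 1], [0, 0, 0.002, 0, 0, 0, 1]]])

```text
t: 49.95
eef_pos: [0.4066, 0.0915, 0.1194]
eef_rot: [-0.002, 0.728, 0.686, -0.0]
force: [0.2, 1.1, -2.0]
grip_width: 0.396
gripper_force: 39.4
```

Emit:
carry_out(deltas=[[[0, 0, 0.001, 0, 0, 0, 1], [0, 0, 0.001, 0, 0, 0, 1], [0, 0, 0, 0, 0, 0, 1], [0, 0, 0, 0, 0, 0, 0.1], [0, 0, 0, 0, 0, 0, -0.1], [0, 0, 0, 0, 0, 0, -0.15], [0, 0, -0.03, 0, 0, 0, -0.15], [0, 0, -0.04, 0, 0, 0, -0.15]]])

```text
t: 50.95
eef_pos: [0.4061, 0.0914, 0.1878]
eef_rot: [-0.003, 0.728, 0.686, -0.001]
force: [0.8, -0.5, 0.1]
grip_width: 0.576
gripper_force: 0.0
```

Emit:
carry_out(deltas=[[[-0.02, 0, -0.02, 0, 0, 0, -0.15], [-0.03, 0, -0.02, 0, 0, 0, -0.15], [-0.03, 0, -0.01, 0, 0, 0, -0.15], [-0.04, 0, 0, 0, 0, 0, -0.15], [-0.04, 0, 0, 0, 0, 0, -0.15], [-0.04, 0, 0, 0, 0, 0, -0.15], [-0.04, 0, 0, 0, 0, 0, -0.15], [-0.02, 0, 0, 0, 0, 0, -0.15]]])

```text
t: 51.95
eef_pos: [0.3912, -0.1701, 0.2374]
eef_rot: [-0.001, 0.729, 0.685, -0.0]
force: [-0.0, 0.9, 0.1]
grip_width: 0.575
gripper_force: 0.0
```

```bash
cat > cup.py <<'E'
from tray import *
def cup():
    for c in("top","scene"):
        pic,P=cloud(c); q=[a for a in bot.cut_out("scoop",c)]
        if not q: print(c,"no scoop"); continue
        m=q[0]["pixels"]; m=cv2.dilate(m.astype(np.uint8),np.ones((5,5)))>0
        k=pic.astype(int); m&=(k[...,0]>1.5*k[...,2])
        Q=P[m]*1000;Q=Q[(Q[:,2]>30)]
        c0=np.median(Q,0)
        B=Q[(Q[:,2]>52)]
        # circle fit on rim: iterate
        x0=Q[:,:2]; far=x0[np.argmax(x0[:,0])]
        H=Q
        rr=[]
        R1=B[B[:,2]>57.5]
        (cx,cy),rad=cv2.minEnclosingCircle(R1[:,:2].astype(np.float32)); 
        hd=Q[np.hypot(Q[:,0]-cx,Q[:,1]-cy)>46]
        d=hd[:,:2].mean(0); v=np.linalg.svd(hd[:,:2]-d)[2][0]; v*=np.sign((d-[cx,cy])@v)
        print(c,round(q[0]["conf"],2),"cup",round(cx,1),round(cy,1),"r",round(rad,1),"handle mid",d.round(1),"dir",np.degrees(np.arctan2(*v[::-1])).round(1),"cen->h",np.degrees(np.arctan2(d[1]-cy,d[0]-cx)).round(1),"z",np.median(hd[:,2]).round(1),"far end",(((hd[:,:2]-d)@v).max()*v+d).round(1))
if __name__=="__main__":
    p,r,s=now();print(p.round(4),s["grip_width"]*88,s["force"].round(1))
    cup()
    for c in("scene","top"):
        pic,P=cloud(c);cv2.imwrite(f"pics/{c}5.png",pic)
        for q in bot.cut_out("rack_a",c)[:6]:
            Q=P[q["pixels"]];Q=Q[~np.isnan(Q[:,0])]*1000
            if len(Q): print(c,q["conf"],len(Q),np.percentile(Q,[3,97],axis=0).round(0).tolist())
E
python3 cup.py
```

```text
[ 0.3912 -0.1701  0.2374] 50.588491685649615 [-0.   0.9  0.1]
top 0.71 cup 661.1 -44.9 r 91.4 handle mid [684.7 -40.4] dir -2.1 cen->h 10.7 z 54.9 far end [752.9 -42.9]
scene 0.6 cup 662.2 -44.9 r 90.1 handle mid [694.3 -50.9] dir -9.9 cen->h -10.4 z 54.2 far end [750.8 -60.7]
scene 0.94 908 [[532.0, 44.0, 10.0], [568.0, 112.0, 93.0]]
scene 0.83 966 [[460.0, 57.0, 9.0], [500.0, 117.0, 93.0]]
scene 0.78 956 [[389.0, 62.0, 9.0], [426.0, 121.0, 94.0]]
top 0.86 588 [[461.0, 43.0, 6.0], [498.0, 126.0, 95.0]]
top 0.71 554 [[535.0, 39.0, 9.0], [569.0, 113.0, 95.0]]
top 0.59 623 [[425.0, -752.0, -3.0], [489.0, -675.0, 76.0]]
top 0.56 513 [[393.0, 48.0, 10.0], [427.0, 122.0, 95.0]]
```

View pics/top5.png

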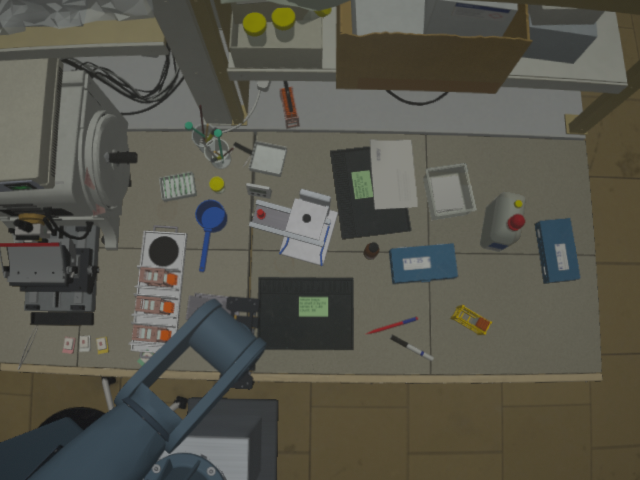

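```bash
cat > cup.py <<'E'
from tray import *
from scipy.optimize import least_squares
def cup():
    out=[]
    for c in("top","scene"):
        pic,P=cloud(c); q=bot.cut_out("scoop",c)
        if not q: print(c,"no scoop"); continue
        m=cv2.dilate(q[0]["pixels"].astype(np.uint8),np.ones((5,5)))>0
        k=pic.astype(int); m&=(k[...,0]>1.5*k[...,2])
        Q=P[m]*1000;Q=Q[(Q[:,2]>51)]; Q=Q[:,:]
        def f(v):
            d=Q[:,:2]-v[:2]; u=np.array([np.cos(v[2]),np.sin(v[2])]); s=d@u; t=d@[-u[1],u[0]]
            ring=abs(np.hypot(*d.T)-36.5)
            h=np.hypot(np.maximum(0,np.maximum(38-s,s-149)),t/3)
            return np.minimum(ring,h)
        best=min((least_squares(f,[np.median(Q[:,0])+dx,np.median(Q[:,1])+dy,np.radians(a)],loss="soft_l1") for a in(160,190) for dx in(0,40) for dy in(-20,20)),key=lambda r:r.cost)
        v=best.x; print(c,round(q[0]["conf"],2),len(Q),"cup",v[:2].round(1),"handle deg",np.degrees(v[2]).round(1)%360,"cost",round(best.cost/len(Q),2),"z",np.median(Q[:,2]).round(1)); out.append([v[0],v[1],np.degrees(v[2])%360])
    return np.mean(out,0)
if __name__=="__main__":
    v=cup(); print(v); u=np.array([np.cos(np.radians(v[2])),np.sin(np.radians(v[2]))])
    g=v[:2]+115*u; psi=v[2]-180; print("grasp",g,"psi",psi)
    plan([("above",(*g,110),psi,0,12),("down",(*g,50),psi,0,3)])
E
python3 cup.py
```

```text
top 0.72 363 cup [715. -50.] handle deg 173.80000000000018 cost 0.53 z 57.5
scene 0.58 519 cup [713.1 -49.7] handle deg 173.39999999999998 cost 0.69 z 57.3
[714.05839916 -49.82954852 173.61959133]
grasp [599.77071193 -37.04969932] psi -6.380408670094823
# above tcp [600. -37. 155.]
  [0.012,0.017,0.007,0,0,7.7]
  [0.014,0.015,0.007,0,0,7.8]
  [0.016,0.013,0.007,-0.1,0,7.7]
  [0.017,0.01,0.006,0,0,7.8]
  [0.019,0.008,0.007,0,0,7.7]
  [0.02,0.006,0.007,0,0,7.8]
  [0.02,0.003,0.007,0,0,7.7]
  [0.021,0,0.007,0,0,7.8]
  [0.02,-0.003,0.007,0,0,7.7]
  [0.02,-0.005,0.006,-0.1,0,7.8]
  [0.019,-0.008,0.007,0,0,7.7]
  [0.017,-0.01,0.007,0,0,7.8]
# down tcp [600. -37.  95.]
  [0,0,0.02,0,0,0]
  [0,0,0.02,0,0,0]
  [0,0,0.02,0,0,0]
```

Emit:
carry_out(deltas=[[[0.012, 0.017, 0.007, 0, 0, 7.7, -0.15], [0.014, 0.015, 0.007, 0, 0, 7.8, -0.15], [0.016, 0.013, 0.007, 0, 0, 7.7, -0.15], [0.017, 0.01, 0.006, 0, 0, 7.8, -0.15], [0.019, 0.008, 0.007, 0, 0, 7.7, -0.15], [0.02, 0.006, 0.007, 0, 0, 7.8, -0.15], [0.02, 0.003, 0.007, 0, 0, 7.7, -0.15], [0.021, 0, 0.007, 0, 0, 7.8, -0.15]]])

```text
t: 53.55
eef_pos: [0.5312, -0.0803, 0.1818]
eef_rot: [-0.001, 0.978, 0.211, -0.001]
force: [0.1, 0.8, -0.6]
grip_width: 0.571
gripper_force: 0.0
```

Emit:
carry_out(deltas=[[[0.02, -0.003, 0.007, 0, 0, 7.7, -0.15], [0.02, -0.005, 0.006, 0, 0, 7.8, -0.15], [0.019, -0.008, 0.007, 0, 0, 7.7, -0.15], [0.017, -0.01, 0.007, 0, 0, 7.8, -0.15], [0.02, 0, 0, 0, 0, 0, -0.15], [0, 0, 0, 0, 0, 0, -0.15], [0, 0, 0, 0, 0, 0, -0.15], [0, 0, 0, 0, 0, 0, -0.15]]])

```text
t: 54.55
eef_pos: [0.6186, -0.0401, 0.1549]
eef_rot: [-0.001, 0.998, -0.056, -0.002]
force: [0.9, -0.6, 0.9]
grip_width: 0.575
gripper_force: 0.0
```

```bash
python3 - <<'E'
from tray import *
p,r,s=now();print(p.round(4),r.as_euler('ZYX',degrees=True).round(2),s["joints"].round(2),s["force"].round(1))
plan([("down",(619.6,-39.2,50),-6.4,0,3)])
E
```

```text
[ 0.6186 -0.0401  0.1549] [  -6.44    0.2  -179.89] [-0.26  0.44  1.59  0.    1.11  1.43] [ 0.9 -0.6  0.9]
# down tcp [620. -39.  95.]
  [0,0,0.02,0,0.1,0]
  [0.001,-0.001,0.02,-0.1,0,0]
  [0,0,0.02,0,0.1,0]
```

Emit:
carry_out(deltas=[[[0, 0, 0.02, 0, 0.1, 0, -0.15], [0.001, -0.001, 0.02, 0, 0, 0, -0.15], [0, 0, 0.02, 0, 0.1, 0, -0.15], [0, 0, 0, 0, 0, 0, -0.15], [0, 0, 0, 0, 0, 0, 1], [0, 0, 0, 0, 0, 0, 1], [0, 0, 0, 0, 0, 0, 1], [0, 0, 0, 0, 0, 0, 1]]], newtons=55)

```text
t: 55.55
eef_pos: [0.6206, -0.0392, 0.0954]
eef_rot: [-0.001, 0.998, -0.056, 0.001]
force: [-0.2, -0.4, 0.0]
grip_width: 0.147
gripper_force: 55.3
```

```bash
python3 - <<'E'
from cup import *
p,r,s=now();print(p.round(4),r.as_euler('ZYX',degrees=True).round(2),s["grip_width"]*88,s["gripper_force"],s["force"])
v=cup(); print(v, (p[:2]*1000-v[:2]), np.linalg.norm(p[:2]*1000-v[:2]))
E
```

```text
[ 0.6206 -0.0392  0.0954] [-6.430e+00 -8.000e-02 -1.799e+02] 12.9521174089692 55.32213293015957 [-0.24343552 -0.39414034  0.00051941]
top 0.76 191 cup [715.  -49.9] handle deg 173.9 cost 3.27 z 58.7
scene 0.8 304 cup [712.2 -50.1] handle deg 171.5 cost 2.9 z 58.7
[713.61425654 -50.01011824 172.71065345] [-93.02892984  10.7874278 ] 93.652284468553
```

```bash
python3 - <<'E'
from cup import *
plan([("lift",(620,-39,91),-6.4,0,3),("pre",(476,-249,91),-14.3,0,13)])
E
```

```text
# lift tcp [620. -39. 136.]
  [0,0,-0.014,0,0,0]
  [0,0,-0.013,-0.1,0,0]
  [0,0,-0.014,0,-0.1,0]
# pre tcp [ 476. -249.  136.]
  [-0.009,0.017,0,0,0,0.6]
  [-0.009,0.018,0,0,0,0.6]
  [-0.009,0.017,0,0,0,0.6]
  [-0.009,0.018,0,0,0,0.6]
  [-0.008,0.017,0,0,0,0.6]
  [-0.009,0.018,0,0,0,0.6]
  [-0.008,0.018,0,0,0,0.6]
  [-0.008,0.018,0,0,0,0.6]
  [-0.007,0.018,0,0,0,0.6]
  [-0.008,0.018,0,0,0,0.6]
  [-0.007,0.018,0,0,0,0.7]
  [-0.008,0.018,0,0,0,0.6]
  [-0.007,0.019,0,0,0,0.6]
```

```bash
python3 - <<'E'
from cup import *
plan([("lift",(620,-39,91),-6.4,0,3),("via",(520,-90,91),-8,0,5),("pre",(476,-249,91),-14.3,0,8)])
E
```

```text
# lift tcp [620. -39. 136.]
  [0,0,-0.014,0,0,0]
  [0,0,-0.013,-0.1,0,0]
  [0,0,-0.014,0,-0.1,0]
# via tcp [520. -90. 136.]
  [-0.019,0.012,0,0,0,0.3]
  [-0.019,0.013,0,0,0,0.3]
  [-0.018,0.012,0,0,0,0.3]
  [-0.019,0.013,0,0,0,0.3]
  [-0.018,0.013,0,0,0,0.4]
# pre tcp [ 476. -249.  136.]
  [-0.003,0.02,0,0,0,0.8]
  [-0.002,0.021,0,0,0,0.8]
  [-0.002,0.02,0,0,0,0.7]
  [-0.002,0.021,0,0,0,0.8]
  [-0.002,0.02,0,0,0,0.8]
  [-0.001,0.021,0,0,0,0.8]
  [-0.001,0.02,0,0,0,0.8]
  [-0.001,0.021,0,0,0,0.8]
```

Emit:
carry_out(deltas=[[[0, 0, -0.02, 0, 0, 0, 1], [0, 0, -0.02, 0, 0, 0, 1], [0, 0, -0.021, 0, 0, 0, 1], [-0.019, 0.012, 0, 0, 0, 0.3, 1], [-0.019, 0.013, 0, 0, 0, 0.3, 1], [-0.018, 0.012, 0, 0, 0, 0.3, 1], [-0.019, 0.013, 0, 0, 0, 0.3, 1], [-0.018, 0.013, 0, 0, 0, 0.4, 1]]])

```text
t: 56.75
eef_pos: [0.5201, -0.0909, 0.1573]
eef_rot: [-0.001, 0.998, -0.07, 0.001]
force: [-0.0, -0.7, 0.4]
grip_width: 0.147
gripper_force: 55.0
```

Emit:
carry_out(deltas=[[[-0.003, 0.02, 0, 0, 0, 0.8, 1], [-0.002, 0.021, 0, 0, 0, 0.8, 1], [-0.002, 0.02, 0, 0, 0, 0.7, 1], [-0.002, 0.021, 0, 0, 0, 0.8, 1], [-0.002, 0.02, 0, 0, 0, 0.8, 1], [-0.001, 0.021, 0, 0, 0, 0.8, 1], [-0.001, 0.02, 0, 0, 0, 0.8, 1], [-0.001, 0.021, 0, 0, 0, 0.8, 1]]])

```text
t: 57.75
eef_pos: [0.4758, -0.2501, 0.1562]
eef_rot: [-0.001, 0.992, -0.125, 0.001]
force: [0.2, -0.2, -0.7]
grip_width: 0.146
gripper_force: 55.0
```

```bash
python3 - <<'E'
from cup import *
p,r,s=now();print(p.round(4),r.as_euler('ZYX',degrees=True).round(2),s["grip_width"]*88,s["force"])
c="top"
pic,P=cloud(c);m=bot.cut_out("scoop",c)
cv2.imwrite("pics/t6.png",cv2.resize(pic[150:350,180:400],None,fx=2.7,fy=2.7))
Q=P[m[0]["pixels"]]*1000; L=(Q/1000-p)@r.as_matrix()*1000; print(m[0]["conf"],np.nanpercentile(L,[2,98],axis=0).round(0))
Rm=L[(L[:,0]>50)]; Rm=Rm[Rm[:,2]<np.nanpercentile(Rm[:,2],60)]
(cx,cy),rd=cv2.minEnclosingCircle(Rm[:,:2].astype(np.float32)); print("rim in tool",cx,cy,rd)
A=np.c_[Rm[:,:2],np.ones(len(Rm))]; T=[w for w in Rm if True]
print("rim z near/far", [ (np.nanpercentile(Rm[(Rm[:,0]>a)&(Rm[:,0]<b)][:,2],[10,50]).round(1)) for a,b in((50,80),(80,110),(110,140))])
plan([("drop",(476,-249,74),-14.3,0,4),("in",(582.7,-276.4,74),-14.3,0,10)])
E
```

```text
[ 0.4758 -0.2501  0.1562] [-1.4360e+01 -8.0000e-02 -1.7991e+02] 12.861595158991719 [ 0.15665245 -0.16195499 -0.69411478]
0.93 [[ 68. -36.  33.]
 [130.  34.  98.]]
rim in tool 95.70524597167969 0.13406307995319366 37.551029205322266
rim z near/far [array([33.1, 63.3]), array([35., 89.]), array([34.5, 65.2])]
# drop tcp [ 476. -249.  119.]
  [0,-0.001,0.009,0,0,0]
  [0,0,0.01,0,0,-0.1]
  [0,-0.001,0.009,0,-0.1,0]
  [0,0,0.009,-0.1,0,-0.1]
# in tcp [ 583. -276.  119.]
  [0.011,0,0,0,0,0]
  [0.011,0,0,0,0,0]
  [0.011,0,0,0,0,0]
  [0.011,0,0,0,0,0]
  [0.011,0,0,0,0,0]
  [0.011,0,0,0,0,0]
  [0.011,0,0,0,0,0]
  [0.011,0,0,0,0,0]
  [0.011,0,0,0,0,0]
  [0.011,0,0,0,0,0]
```

View pics/t6.png

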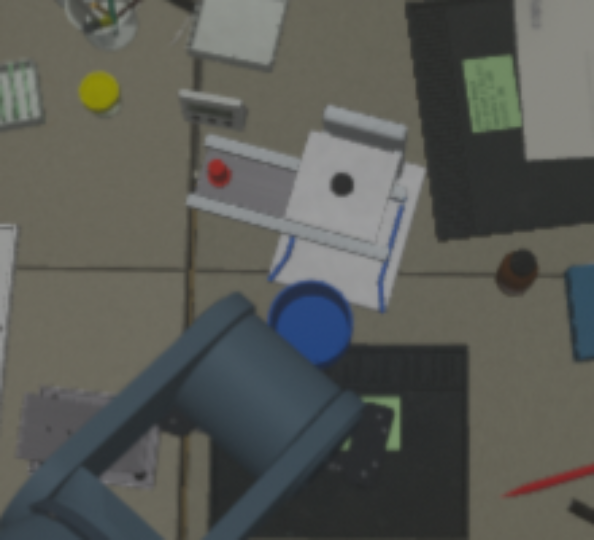

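```bash
python3 - <<'E'
from cup import *
a=np.radians(-14.3); D=np.array([[np.cos(a),np.sin(a)],[-np.sin(a),np.cos(a)]])
for n in("top","scene"):
    P=np.load(n+"P.npy").reshape(-1,3)*1000;P=P[~np.isnan(P[:,0])]
    L=np.c_[(P[:,:2]-[673.8,-299.6])@D.T,P[:,2]]
    for lo,hi in((60,95),(95,100),(100,106),(106,112),(112,125),(125,160),(160,215)):
        m=(abs(L[:,0])<75)&(L[:,1]>-60)&(L[:,1]<140)&(L[:,2]>lo)&(L[:,2]<hi)
        if m.sum()>5: print(n,lo,hi,m.sum(),np.percentile(L[m],[1,99],axis=0).round(0).tolist())
E
```

```text
top 60 95 9 [[-10.0, -38.0, 62.0], [70.0, 120.0, 95.0]]
top 95 100 148 [[-35.0, -40.0, 95.0], [25.0, 138.0, 100.0]]
top 100 106 687 [[-35.0, -46.0, 100.0], [35.0, 137.0, 106.0]]
top 106 112 345 [[-35.0, -48.0, 106.0], [63.0, 137.0, 112.0]]
top 112 125 75 [[-33.0, -38.0, 112.0], [68.0, 134.0, 125.0]]
top 125 160 276 [[-6.0, -38.0, 126.0], [75.0, 124.0, 160.0]]
top 160 215 1232 [[-40.0, -39.0, 161.0], [69.0, 39.0, 211.0]]
scene 60 95 94 [[51.0, -15.0, 61.0], [73.0, 43.0, 94.0]]
scene 95 100 71 [[-37.0, -42.0, 95.0], [69.0, 136.0, 100.0]]
scene 100 106 723 [[-37.0, -40.0, 100.0], [62.0, 136.0, 106.0]]
scene 106 112 469 [[-37.0, -44.0, 106.0], [65.0, 138.0, 112.0]]
scene 112 125 226 [[-29.0, -23.0, 112.0], [72.0, 124.0, 125.0]]
scene 125 160 398 [[-24.0, -24.0, 125.0], [74.0, 123.0, 160.0]]
scene 160 215 904 [[-41.0, -40.0, 161.0], [72.0, 38.0, 212.0]]
```

Emit:
carry_out(deltas=[[[0, -0.001, 0.009, 0, 0, 0, 1], [0, 0, 0.01, 0, 0, 0, 1], [0, 0, 0.009, 0, 0, 0, 1], [0, 0, 0.009, 0, 0, 0, 1], [0, 0, 0, 0, 0, 0, 1], [0.011, 0, 0, 0, 0, 0, 1], [0.011, 0, 0, 0, 0, 0, 1], [0.011, 0, 0, 0, 0, 0, 1]]])

```text
t: 58.85
eef_pos: [0.5093, -0.2566, 0.1189]
eef_rot: [-0.001, 0.992, -0.125, 0.001]
force: [0.2, -0.2, -1.1]
grip_width: 0.145
gripper_force: 55.0
```

Emit:
carry_out(deltas=[[[0.011, 0, 0, 0, 0, 0, 1], [0.011, 0, 0, 0, 0, 0, 1], [0.011, 0, 0, 0, 0, 0, 1], [0.011, 0, 0, 0, 0, 0, 1], [0.011, 0, 0, 0, 0, 0, 1], [0.011, 0, 0, 0, 0, 0, 1], [0.01, 0, 0, 0, 0, 0, 1], [0, 0, 0, 0, 0, 0, 1]]])

```text
t: 59.85
eef_pos: [0.5824, -0.2751, 0.1185]
eef_rot: [-0.001, 0.992, -0.125, 0.0]
force: [0.3, -0.5, -1.3]
grip_width: 0.146
gripper_force: 55.0
```

```bash
python3 - <<'E'
from cup import *
p,r,s=now();print(p.round(4),r.as_euler('ZYX',degrees=True).round(2),s["force"])
plan([("low",(581.7,-276.1,59),-14.3,0,4)])
E
```

```text
[ 0.5824 -0.2751  0.1185] [-1.432e+01 -4.000e-02 -1.799e+02] [ 0.25475874 -0.53926536 -1.26508768]
# low tcp [ 582. -276.  104.]
  [0,0,0.004,0,0,0]
  [0,0.001,0.003,-0.1,0,0]
  [0,0,0.004,0,0,0]
  [0,0,0.003,0,0,0]
```

Emit:
carry_out(deltas=[[[0, 0, 0.004, 0, 0, 0, 1], [0, 0.001, 0.003, 0, 0, 0, 1], [0, 0, 0.004, 0, 0, 0, 1], [0, 0, 0.003, 0, 0, 0, 1], [0, 0, 0.001, 0, 0, 0, 1], [0, 0, 0, 0, 0, 0, 1], [0, 0, 0, 0, 0, 0, 1], [0, 0, 0, 0, 0, 0, 1]]])

```text
t: 60.85
eef_pos: [0.5816, -0.2759, 0.1035]
eef_rot: [-0.001, 0.992, -0.125, 0.0]
force: [-0.9, 0.1, 0.0]
grip_width: 0.15
gripper_force: 55.0
```

```bash
python3 - <<'E'
from cup import *
p,r,s=now();print(p.round(4),s["force"])
a=np.radians(-14.3); D=np.array([[np.cos(a),np.sin(a)],[-np.sin(a),np.cos(a)]])
c="scene"
pic,P=cloud(c);k=pic.astype(int);m=bot.cut_out("scoop",c)
cv2.imwrite("pics/s7.png",cv2.resize(pic[150:330,200:420],None,fx=3,fy=3))
print(m[0]["conf"] if m else None)
if m:
    Q=P[m[0]["pixels"]]*1000; L=np.c_[(Q[:,:2]-[673.8,-299.6])@D.T,Q[:,2]]; print(np.nanpercentile(L,[2,50,98],axis=0).round(0))
E
```

```text
[ 0.5816 -0.2759  0.1035] [-0.89503251  0.14349663  0.00228749]
0.63
[[-149.  -33.   12.]
 [-118.    3.   63.]
 [  16.   36.   68.]]
```

View pics/s7.png

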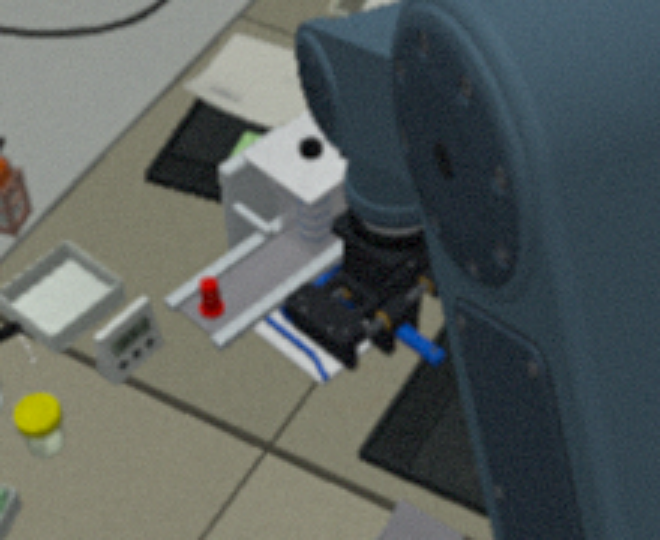

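```bash
python3 - <<'E'
from cup import *
p,r,s=now()
plan([("up",p*1000+[0,0,-45+60],-14.3,0,4),("via",(590,-215,200),30,0,8),("over",(702.3,-185,180),75.7,0,10),("down",(702.3,-185,133),75.7,0,4)])
E
```

```text
# up tcp [ 582. -276.  164.]
  [0,0,-0.015,0,0,0]
  [0,0,-0.015,-0.1,0,0]
  [0,0,-0.015,0,0,0]
  [0,0,-0.015,0,0,0]
# via tcp [ 590. -215.  245.]
  [-0.001,-0.008,-0.01,0,0,-5.5]
  [0,-0.007,-0.01,0,0,-5.6]
  [0.001,-0.008,-0.011,0,0,-5.5]
  [0.001,-0.008,-0.01,0,0,-5.6]
  [0.002,-0.007,-0.01,0,0,-5.5]
  [0.003,-0.007,-0.01,0,0,-5.6]
  [0.003,-0.007,-0.01,0,0,-5.5]
  [0.005,-0.006,-0.01,0,0,-5.5]
# over tcp [ 702. -185.  225.]
  [0.011,0.003,0.002,0,0,-4.6]
  [0.011,0.004,0.002,0,0,-4.5]
  [0.011,0.005,0.002,0,0,-4.6]
  [0.01,0.005,0.002,0,0,-4.6]
  [0.01,0.006,0.002,0,0,-4.6]
  [0.009,0.007,0.002,0,0,-4.5]
  [0.008,0.008,0.002,0,0,-4.6]
  [0.008,0.009,0.002,0,0,-4.6]
  [0.007,0.009,0.002,0,0,-4.6]
  [0.007,0.009,0.002,0,0,-4.5]
# down tcp [ 702. -185.  178.]
  [0,0,0.012,0,0,0]
  [0,0,0.011,0,0,0]
  [0,0,0.012,0,0,0]
  [0,0,0.012,0,0,0]
```

Emit:
carry_out(deltas=[[[0, 0, 0, 0, 0, 0, 0.4], [0, 0, 0, 0, 0, 0, 0.2], [0, 0, 0, 0, 0, 0, 0.2], [0, 0, -0.02, 0, 0, 0, 0.2], [-0.005, 0, -0.03, 0, 0, 0, 0.2], [-0.01, 0, -0.03, 0, 0, 0, 0.2], [-0.01, 0, -0.03, 0, 0, 0, 0.2], [-0.01, 0, -0.03, 0, 0, 0, 0.2]]], newtons=25)

```text
t: 61.95
eef_pos: [0.5473, -0.2675, 0.2461]
eef_rot: [-0.001, 0.992, -0.125, 0.001]
force: [0.1, 0.8, -0.4]
grip_width: 0.404
gripper_force: 0.0
```

```bash
python3 - <<'E'
from cup import *
p,r,s=now();print(p.round(4),s["joints"].round(2),s["force"].round(1),s["grip_width"]*88)
plan([("via",(570,-205,205),30,0,8),("over",(702.3,-185,190),75.7,0,11),("down",(702.3,-185,150),75.7,0,3)])
E
```

```text
[ 0.5473 -0.2675  0.2461] [-0.65  0.31  1.57  0.    1.26  1.17] [ 0.1  0.8 -0.4] 35.560955482654556
# via tcp [ 570. -205.  250.]
  [0.001,-0.008,0,0,0,-5.5]
  [0.001,-0.008,-0.001,0,0,-5.6]
  [0.003,-0.008,0,0,-0.1,-5.5]
  [0.003,-0.008,-0.001,0,0,-5.6]
  [0.004,-0.007,0,0,0,-5.5]
  [0.005,-0.007,-0.001,0,0,-5.6]
  [0.005,-0.007,0,0,0,-5.5]
  [0.006,-0.006,-0.001,0,0,-5.5]
# over tcp [ 702. -185.  235.]
  [0.011,0.004,0.001,0,0,-4.2]
  [0.011,0.006,0.002,0,0,-4.1]
  [0.011,0.006,0.001,0,0,-4.2]
  [0.01,0.007,0.002,0,0,-4.1]
  [0.009,0.007,0.001,0,0,-4.2]
  [0.009,0.008,0.001,0,0,-4.1]
  [0.009,0.009,0.002,0,0,-4.2]
  [0.007,0.009,0.001,0,0,-4.2]
  [0.007,0.01,0.002,0,0,-4.1]
  [0.007,0.011,0.001,0,0,-4.2]
  [0.005,0.011,0.001,0,0,-4.1]
# down tcp [ 702. -185.  195.]
  [0,0,0.013,0,0,0]
  [0,0,0.014,0,0,0]
  [0,0,0.013,0,0,0]
```

Emit:
carry_out(deltas=[[[0.001, -0.008, 0, 0, 0, -5.5, 0.2], [0.001, -0.008, -0.001, 0, 0, -5.6, 0.2], [0.003, -0.008, 0, 0, 0, -5.5, 0.2], [0.003, -0.008, -0.001, 0, 0, -5.6, 0.2], [0.004, -0.007, 0, 0, 0, -5.5, 0.2], [0.005, -0.007, -0.001, 0, 0, -5.6, 0.2], [0.005, -0.007, 0, 0, 0, -5.5, 0.2], [0.006, -0.006, -0.001, 0, 0, -5.5, 0.2]]])

```text
t: 62.95
eef_pos: [0.5707, -0.2044, 0.2492]
eef_rot: [-0.0, 0.966, 0.26, 0.001]
force: [-0.1, 0.4, -0.2]
grip_width: 0.398
gripper_force: 0.0
```

Emit:
carry_out(deltas=[[[0.011, 0.004, 0.001, 0, 0, -4.2, 0.2], [0.011, 0.006, 0.002, 0, 0, -4.1, 0.2], [0.011, 0.006, 0.001, 0, 0, -4.2, 0.2], [0.01, 0.007, 0.002, 0, 0, -4.1, 0.2], [0.009, 0.007, 0.001, 0, 0, -4.2, 0.2], [0.009, 0.008, 0.001, 0, 0, -4.1, 0.2], [0.009, 0.009, 0.002, 0, 0, -4.2, 0.2], [0.007, 0.009, 0.001, 0, 0, -4.2, 0.2]]])

```text
t: 63.95
eef_pos: [0.6665, -0.1904, 0.2384]
eef_rot: [0.0, 0.851, 0.526, 0.001]
force: [0.8, -0.4, 0.4]
grip_width: 0.401
gripper_force: 0.0
```

Emit:
carry_out(deltas=[[[0.007, 0.01, 0.002, 0, 0, -4.1, 0.2], [0.007, 0.011, 0.001, 0, 0, -4.2, 0.2], [0.005, 0.011, 0.001, 0, 0, -4.1, 0.2], [0, 0, 0.013, 0, 0, 0, 0.2], [0, 0, 0.014, 0, 0, 0, 0.2], [0, 0, 0.013, 0, 0, 0, 0.2], [0, 0, 0, 0, 0, 0, 0.2], [0, 0, 0, 0, 0, 0, 0.2]]])

```text
t: 64.95
eef_pos: [0.7029, -0.1853, 0.1929]
eef_rot: [-0.0, 0.79, 0.613, 0.001]
force: [0.6, 0.2, -0.1]
grip_width: 0.396
gripper_force: 0.0
```

```bash
python3 - <<'E'
from cup import *
p,r,s=now();print(p.round(4),r.as_euler('ZYX',degrees=True).round(2),s["joints"].round(2),s["force"].round(1))
plan([("down",(702.3,-185,133),75.7,0,2)])
for c in("scene","top"):
    pic,P=cloud(c);k=pic.astype(int)
    m=(k[...,2]>100)&(k[...,2]>1.6*k[...,1])&(P[...,0]>.65)&(P[...,0]<.75)&(P[...,1]>-.22)&(P[...,1]<-.1)&(P[...,2]>.1)
    print(c,m.sum(),P[m].mean(0) if m.any() else None)
cv2.imwrite("pics/t8.png",cv2.resize(pic[150:330,180:400],None,fx=3,fy=3))
E
```

```text
[ 0.7029 -0.1853  0.1929] [ 7.5640e+01 -1.1000e-01  1.7997e+02] [-0.42  0.61  1.26  0.    1.27 -0.17] [ 0.6  0.2 -0.1]
# down tcp [ 702. -185.  178.]
  [0,0,0.007,0,-0.1,0]
  [0,-0.001,0.008,0,0,-0.1]
scene 48 [ 0.70066246 -0.17895223  0.12180781]
top 0 None
```

Emit:
carry_out(deltas=[[[0, 0, 0.007, 0, 0, 0, 0.2], [0, 0, 0.008, 0, 0, 0, 0.2], [0, 0, 0, 0, 0, 0, 0.2], [0, 0, 0, 0, 0, 0, 1], [0, 0, 0, 0, 0, 0, 1], [0, 0, 0, 0, 0, 0, 1], [0, 0, 0, 0, 0, 0, 1], [0, 0, 0, 0, 0, 0, 1]]])

```text
t: 66.05
eef_pos: [0.7036, -0.1854, 0.1781]
eef_rot: [0.001, 0.79, 0.613, 0.002]
force: [6.4, -0.3, -2.7]
grip_width: 0.173
gripper_force: 25.0
```

Emit:
carry_out(deltas=[[[0.006, 0, 0, 0, 0, 0, 1], [0.006, 0, 0, 0, 0, 0, 1], [0.007, 0, 0, 0, 0, 0, 1], [0.007, 0, 0, 0, 0, 0, 1], [0.007, 0, 0, 0, 0, 0, 1], [0.006, 0, 0, 0, 0, 0, 1], [0.006, 0, 0, 0, 0, 0, 1], [0.004, 0, 0, 0, 0, 0, 1]]])

```text
t: 67.05
eef_pos: [0.7161, -0.1384, 0.1781]
eef_rot: [0.001, 0.79, 0.613, 0.002]
force: [7.7, -3.5, -4.2]
grip_width: 0.173
gripper_force: 25.0
```

Emit:
carry_out(deltas=[[[0, 0, 0, 0, 0, 0, 1], [0, 0, 0, 0, 0, 0, 1], [0, 0, 0, 0, 0, 0, 1], [0, 0, 0, 0, 0, 0, 1], [0, 0, 0, 0, 0, 0, 1], [0, 0, 0, 0, 0, 0, 1], [0, 0, 0, 0, 0, 0, 1], [0, 0, 0, 0, 0, 0, 1]]])

```text
t: 68.05
eef_pos: [0.7162, -0.1379, 0.1781]
eef_rot: [0.001, 0.79, 0.613, 0.002]
force: [7.5, -1.7, -4.7]
grip_width: 0.173
gripper_force: 25.0
```

```bash
python3 - <<'E'
from cup import *
p,r,s=now();print(p.round(4),s["force"].round(1))
print((p*1000-[703,-185.3,178]).round(1))
for c in("scene","top"):
    pic,P=cloud(c);
    for n in("canister_0","shutter"):
        for q in bot.cut_out(n,c)[:5]: 
            Q=P[q["pixels"]];print(c,n,q["conf"],q["box"],np.nanmedian(Q,0).round(3))
    if c=="scene": cv2.imwrite("pics/s9.png",cv2.resize(pic[170:300,220:380],None,fx=4,fy=4))
E
```

```text
[ 0.7162 -0.1379  0.1781] [ 7.5 -1.7 -4.7]
[13.2 47.4  0.1]
scene shutter 0.77 [242.9, 233.3, 53.9, 43.8] [ 0.702 -0.136  0.104]
top shutter 0.92 [246.4, 201.5, 44.9, 26.7] [ 0.701 -0.202  0.102]
top shutter 0.44 [162.0, 330.9, 8.6, 11.0] [0.402 0.049 0.034]
top shutter 0.22 [255.3, 278.3, 97.1, 74.7] [ 0.468 -0.298  0.004]
```

View pics/s9.png

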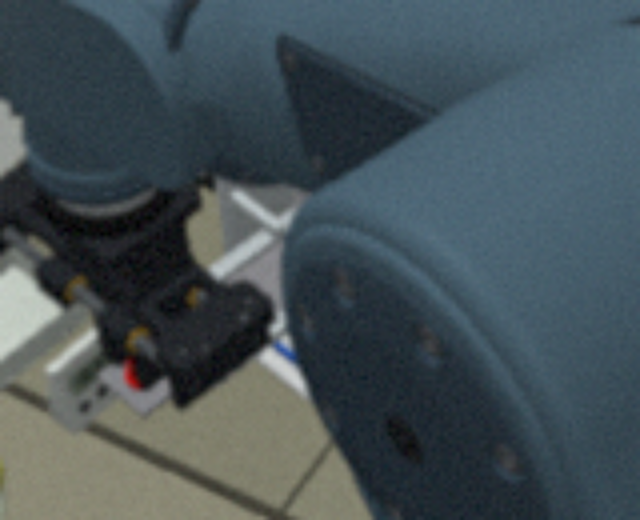

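Emit:
carry_out(deltas=[[[-0.006, 0, 0, 0, 0, 0, 1], [-0.006, 0, 0, 0, 0, 0, 1], [-0.007, 0, 0, 0, 0, 0, 1], [-0.007, 0, 0, 0, 0, 0, 1], [-0.007, 0, 0, 0, 0, 0, 1], [-0.007, 0, 0, 0, 0, 0, 1], [-0.007, 0, 0, 0, 0, 0, 1], [-0.004, 0, 0, 0, 0, 0, 1]]])

```text
t: 69.35
eef_pos: [0.7035, -0.1858, 0.1781]
eef_rot: [-0.001, 0.79, 0.613, 0.003]
force: [8.5, 12.2, -0.5]
grip_width: 0.169
gripper_force: 25.0
```

Emit:
carry_out(deltas=[[[-0.001, 0, 0, 0, 0, 0, 1], [0, 0, 0, 0, 0, 0, 1], [0, 0, 0, 0, 0, 0, 1], [0, 0, 0, 0, 0, 0, 1], [0, 0, 0, 0, 0, 0, 1], [0, 0, 0, 0, 0, 0, 1], [0, 0, 0, 0, 0, 0, 1], [0, 0, 0, 0, 0, 0, 1]]])

```text
t: 70.35
eef_pos: [0.7035, -0.1857, 0.1781]
eef_rot: [-0.001, 0.789, 0.614, 0.003]
force: [7.4, 6.9, -1.0]
grip_width: 0.169
gripper_force: 25.0
```

Emit:
carry_out(deltas=[[[0.001, 0, 0, 0, 0, 0, 1], [0, 0, 0, 0, 0, 0, 0.5], [0, 0, 0, 0, 0, 0, 0.2], [0, 0, 0, 0, 0, 0, 0.2], [0, 0, -0.01, 0, 0, 0, 0.2], [0, 0, -0.01, 0, 0, 0, 0.2], [0, 0, -0.02, 0, 0, 0, 0.2], [0, 0, -0.02, 0, 0, 0, 0.2]]])

```text
t: 71.35
eef_pos: [0.7026, -0.1873, 0.2399]
eef_rot: [0.0, 0.79, 0.613, 0.001]
force: [0.1, -0.3, -0.3]
grip_width: 0.399
gripper_force: 0.0
```

```bash
python3 - <<'E'
from cup import *
p,r,s=now();print(p.round(4),s["force"].round(1))
plan([("via",(570,-205,195),30,0,12),("back",(500,-255,195),-14.3,0,8)])
E
```

```text
[ 0.7026 -0.1873  0.2399] [ 0.1 -0.3 -0.3]
# via tcp [ 570. -205.  240.]
  [-0.004,-0.01,0,0,0,3.8]
  [-0.005,-0.01,0,0,0,3.8]
  [-0.006,-0.01,0,0,0,3.8]
  [-0.006,-0.009,0,0,0,3.8]
  [-0.006,-0.009,0,0,-0.1,3.8]
  [-0.008,-0.009,0,0,0,3.8]
  [-0.008,-0.008,0,0,0,3.8]
  [-0.008,-0.007,0,0,0,3.8]
  [-0.009,-0.007,0,0,0,3.8]
  [-0.009,-0.006,0,0,0,3.8]
  [-0.01,-0.006,0,0,0,3.9]
  [-0.01,-0.005,0,0,0,3.8]
# back tcp [ 500. -255.  240.]
  [-0.011,0.001,0,0,0,5.5]
  [-0.01,0.002,0,0,0,5.6]
  [-0.01,0.003,0,0,0,5.5]
  [-0.01,0.004,0,0,0,5.5]
  [-0.01,0.005,0,0,0,5.6]
  [-0.009,0.006,0,0,0,5.5]
  [-0.008,0.007,0,0,-0.1,5.5]
  [-0.007,0.008,0,0,0,5.6]
```

Emit:
carry_out(deltas=[[[-0.004, -0.01, 0, 0, 0, 3.8, 0.2], [-0.005, -0.01, 0, 0, 0, 3.8, 0.2], [-0.006, -0.01, 0, 0, 0, 3.8, 0.2], [-0.006, -0.009, 0, 0, 0, 3.8, 0.2], [-0.006, -0.009, 0, 0, 0, 3.8, 0.2], [-0.008, -0.009, 0, 0, 0, 3.8, 0.2], [-0.008, -0.008, 0, 0, 0, 3.8, 0.2], [-0.008, -0.007, 0, 0, 0, 3.8, 0.2]]])

```text
t: 72.35
eef_pos: [0.614, -0.1993, 0.2394]
eef_rot: [0.0, 0.923, 0.384, 0.001]
force: [0.1, -0.1, 0.1]
grip_width: 0.398
gripper_force: 0.0
```

Emit:
carry_out(deltas=[[[-0.009, -0.007, 0, 0, 0, 3.8, 0.2], [-0.009, -0.006, 0, 0, 0, 3.8, 0.2], [-0.01, -0.006, 0, 0, 0, 3.9, 0.2], [-0.01, -0.005, 0, 0, 0, 3.8, 0.2], [-0.011, 0.001, 0, 0, 0, 5.5, 0.2], [-0.01, 0.002, 0, 0, 0, 5.6, 0.2], [-0.01, 0.003, 0, 0, 0, 5.5, 0.2], [-0.01, 0.004, 0, 0, 0, 5.5, 0.2]]])

```text
t: 73.35
eef_pos: [0.5348, -0.2298, 0.2392]
eef_rot: [-0.0, 0.998, 0.067, 0.001]
force: [0.2, -0.8, -0.3]
grip_width: 0.398
gripper_force: 0.0
```

Emit:
carry_out(deltas=[[[-0.01, 0.005, 0, 0, 0, 5.6, 0.2], [-0.009, 0.006, 0, 0, 0, 5.5, 0.2], [-0.008, 0.007, 0, 0, 0, 5.5, 0.2], [-0.007, 0.008, 0, 0, 0, 5.6, 0.2], [0, 0, 0, 0, 0, 0, 0.2], [0, 0, 0, 0, 0, 0, 0.2], [0, 0, 0, 0, 0, 0, 0.2], [0, 0, 0, 0, 0, 0, 0.2]]])

```text
t: 74.35
eef_pos: [0.5003, -0.2552, 0.2374]
eef_rot: [-0.001, 0.992, -0.124, 0.0]
force: [0.2, -0.6, -0.9]
grip_width: 0.4
gripper_force: 0.0
```

```bash
python3 - <<'E'
from cup import *
p,r,s=now();print(p.round(4),r.as_euler('ZYX',degrees=True).round(2),s["force"].round(1))
a=np.radians(-14.3); D=np.array([[np.cos(a),np.sin(a)],[-np.sin(a),np.cos(a)]])
for c in("scene","top"):
    pic,P=cloud(c);k=pic.astype(int)
    L=np.dstack([(P[...,:2]*1000-[673.8,-299.6])@D.T,P[...,2]*1000])
    m=(k[...,0]>1.5*k[...,2])&(k[...,0]>60)&(L[...,0]>-160)&(L[...,0]<-45)&(abs(L[...,1])<40)&(L[...,2]>45)&(L[...,2]<80)
    H=L[m]; print(c,m.sum(),"handle L pct",np.percentile(H,[2,50,98],axis=0).round(1).tolist() if m.any() else None)
    if m.any(): print(" slope",np.polyfit(H[:,0],H[:,1],1).round(3))
    m=(k[...,2]>100)&(k[...,2]>1.6*k[...,1])&(L[...,2]>105)&(abs(L[...,0])<20)&(L[...,1]>90)&(L[...,1]<190); print(" knob y'",L[m].mean(0) if m.any() else None)
    cv2.imwrite(f"pics/{c}10.png",cv2.resize(pic[150:330,200:420],None,fx=3,fy=3))
E
```

```text
[ 0.5003 -0.2552  0.2374] [-1.4280e+01 -2.0000e-02 -1.7988e+02] [ 0.2 -0.6 -0.9]
scene 213 handle L pct [[-149.5, -6.0, 56.1], [-99.7, 2.6, 64.1], [-45.4, 8.1, 69.2]]
 slope [0.008 2.651]
 knob y' [ -2.71597737 118.91215881 123.06451909]
top 91 handle L pct [[-89.6, -4.6, 58.9], [-67.9, 1.2, 62.7], [-45.1, 7.8, 69.2]]
 slope [-0.003  1.124]
 knob y' [-6.65014738e-02  1.17875275e+02  1.26790553e+02]
```

View pics/scene10.png

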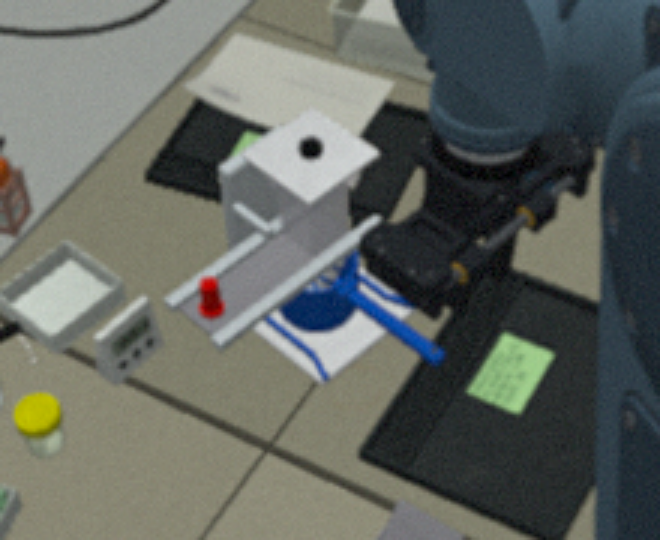

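```bash
python3 - <<'E'
from cup import *
plan([("over",(581.9,-275.7,190),-14.3,0,5),("down",(581.9,-275.7,100),-14.3,0,4),("down2",(581.9,-275.7,58),-14.3,0,3)])
E
```

```text
# over tcp [ 582. -276.  235.]
  [0.017,0,0,0,0,0]
  [0.017,0,0.001,0,0,0]
  [0.016,0,0,-0.1,0,0]
  [0.017,0,0.001,0,0,0]
  [0.017,0,0,0,0,0]
# down tcp [ 582. -276.  145.]
  [0,0,0.023,0,0,0]
  [0,0,0.022,0,0,0]
  [0,0,0.023,0,0,0]
  [0,0,0.022,0,0,0]
# down2 tcp [ 582. -276.  103.]
  [0,0,0.014,0,0,0]
  [0,0,0.014,0,0,0]
  [0,0,0.014,0,0,0]
```

Emit:
carry_out(deltas=[[[0.017, 0, 0, 0, 0, 0, 0.2], [0.017, 0, 0.001, 0, 0, 0, 0.2], [0.016, 0, 0, 0, 0, 0, 0.2], [0.017, 0, 0.001, 0, 0, 0, 0.2], [0.017, 0, 0, 0, 0, 0, 0.2], [0, 0, 0.023, 0, 0, 0, 0.2], [0, 0, 0.022, 0, 0, 0, 0.2], [0, 0, 0.023, 0, 0, 0, 0.2]]], newtons=58)

```text
t: 75.45
eef_pos: [0.5817, -0.276, 0.1666]
eef_rot: [-0.001, 0.992, -0.125, 0.0]
force: [0.3, -0.2, 0.1]
grip_width: 0.402
gripper_force: 0.0
```

Emit:
carry_out(deltas=[[[0, 0, 0.022, 0, 0, 0, 0.2], [0, 0, 0.014, 0, 0, 0, 0.2], [0, 0, 0.014, 0, 0, 0, 0.2], [0, 0, 0.014, 0, 0, 0, 0.2], [0, 0, 0, 0, 0, 0, 0.2], [0, 0, 0, 0, 0, 0, 1], [0, 0, 0, 0, 0, 0, 1], [0, 0, 0, 0, 0, 0, 1]]])

```text
t: 76.45
eef_pos: [0.582, -0.2762, 0.1041]
eef_rot: [-0.001, 0.992, -0.125, 0.001]
force: [0.1, 0.5, 1.5]
grip_width: 0.148
gripper_force: 58.0
```

Emit:
carry_out(deltas=[[[0, 0, 0, 0, 0, 0, 1], [0, 0, -0.004, 0, 0, 0, 1], [0, 0, -0.006, 0, 0, 0, 1], [0, 0, -0.004, 0, 0, 0, 1], [0, 0, -0.001, 0, 0, 0, 1], [0, 0, 0, 0, 0, 0, 1], [0, 0, 0, 0, 0, 0, 1], [0, 0, 0, 0, 0, 0, 1]]])

```text
t: 77.45
eef_pos: [0.5815, -0.2759, 0.1183]
eef_rot: [-0.001, 0.992, -0.125, 0.0]
force: [0.3, 0.2, -1.6]
grip_width: 0.148
gripper_force: 58.0
```

```bash
python3 - <<'E'
from cup import *
p,r,s=now();print(p.round(4),r.as_euler('ZYX',degrees=True).round(2),s["force"].round(2),s["ft_torque"].round(2))
plan([("out",(466,-246,74),-14.3,0,10)])
E
```

```text
[ 0.5815 -0.2759  0.1183] [ -14.34   -0.   -179.88] [ 0.29  0.17 -1.56] [ 0.11  0.13 -0.02]
# out tcp [ 466. -246.  119.]
  [-0.012,0,0,0,0,0]
  [-0.012,0,0,0,0,0]
  [-0.012,0,0,0,0,0]
  [-0.012,0,0,0,0,0]
  [-0.012,0,0,-0.1,0,0]
  [-0.012,0,0,0,0,0]
  [-0.012,0,-0.001,0,0,0]
  [-0.011,0,0,0,0,0]
  [-0.012,0,0,0,0,0]
  [-0.012,0,0,0,0,0]
```

Emit:
carry_out(deltas=[[[-0.008, 0, 0, 0, 0, 0, 1], [-0.012, 0, 0, 0, 0, 0, 1], [-0.012, 0, 0, 0, 0, 0, 1], [-0.012, 0, 0, 0, 0, 0, 1], [-0.012, 0, 0, 0, 0, 0, 1], [-0.012, 0, 0, 0, 0, 0, 1], [-0.012, 0, 0, 0, 0, 0, 1], [-0.012, 0, 0, 0, 0, 0, 1]]])

```text
t: 78.45
eef_pos: [0.4917, -0.2531, 0.1185]
eef_rot: [-0.001, 0.992, -0.125, 0.0]
force: [-0.1, -0.3, -1.8]
grip_width: 0.144
gripper_force: 58.0
```

Emit:
carry_out(deltas=[[[-0.012, 0, -0.005, 0, 0, 0, 1], [-0.01, 0, -0.01, 0, 0, 0, 1], [-0.006, 0, -0.015, 0, 0, 0, 1], [0, 0, -0.02, 0, 0, 0, 1], [0, 0, -0.02, 0, 0, 0, 1], [0, 0, -0.01, 0, 0, 0, 1], [0, 0, -0.005, 0, 0, 0, 1], [0, 0, 0, 0, 0, 0, 1]]])

```text
t: 79.45
eef_pos: [0.4653, -0.2464, 0.2035]
eef_rot: [-0.001, 0.992, -0.125, 0.0]
force: [-0.5, 0.3, -0.8]
grip_width: 0.151
gripper_force: 58.0
```

```bash
python3 - <<'E'
from cup import *
p,r,s=now();print(p.round(4),s["force"].round(2))
# cup bay disc
pic=np.load("top0.npz")["p"];P=np.load("topP.npy")*1000
m=(pic.max(2)<60)&(abs(P[...,0]-626)<60)&(abs(P[...,1]-79)<60)&(P[...,2]<20)
n,l,st,ce=cv2.connectedComponentsWithStats(m.astype(np.uint8)); i=1+np.argmax(st[1:,4]); Q=P[l==i]; print("disc",len(Q),Q.mean(0).round(1),rect(Q/1000))
pic=np.load("scene0.npz")["p"];P=np.load("sceneP.npy")*1000
m=(pic.max(2)<60)&(abs(P[...,0]-626)<60)&(abs(P[...,1]-79)<60)&(P[...,2]<20)
n,l,st,ce=cv2.connectedComponentsWithStats(m.astype(np.uint8)); i=1+np.argmax(st[1:,4]); Q=P[l==i]; print("disc",len(Q),Q.mean(0).round(1),rect(Q/1000))
plan([("mid",(500,-135,161),36,0,11),("over",(620.7,-15.7,161),86.6,0,11),("down",(620.7,-15.7,75),86.6,0,6)])
pic,_=cloud("top")
cv2.imwrite("pics/t11.png",cv2.resize(pic[190:330,180:400],None,fx=3,fy=3))
for q in bot.cut_out("canister_0","top")[:6]: print(q["conf"],q["box"])
E
```

```text
[ 0.4653 -0.2464  0.2035] [-0.51  0.28 -0.81]
disc 648 [627.2  80.8   5.1] (array([627.6,  81.4]), array([76.5, 76.6]), 47.9)
disc 759 [627.4  79.3   5.4] (array([629.3,  78.5]), array([76.9, 67.3]), 86.6)
# mid tcp [ 500. -135.  206.]
  [0.001,-0.011,0,0,0,-4.6]
  [0.001,-0.01,0,0,0,-4.6]
  [0.002,-0.011,-0.001,0,0,-4.5]
  [0.003,-0.01,0,0,0,-4.6]
  [0.004,-0.01,0,0,0,-4.6]
  [0.005,-0.009,0,0,0,-4.6]
  [0.005,-0.009,0,0,-0.1,-4.5]
  [0.006,-0.009,-0.001,-0.1,0,-4.6]
  [0.007,-0.008,0,0,0,-4.6]
  [0.007,-0.008,0,0,0,-4.6]
  [0.008,-0.007,0,0,0,-4.5]
# over tcp [621. -16. 206.]
  [0.015,-0.002,0,0,0,-4.6]
  [0.016,-0.001,0,0,0,-4.6]
  [0.015,0,0,0,0,-4.6]
  [0.016,0.001,0,0,0,-4.6]
  [0.015,0.003,0,0,0,-4.6]
  [0.015,0.004,0,0,0,-4.6]
  [0.014,0.005,0,0,0,-4.6]
  [0.015,0.006,0,0,0,-4.6]
  [0.013,0.007,0,0,0,-4.6]
  [0.013,0.008,0,0,0,-4.6]
  [0.012,0.01,0,0,0,-4.6]
# down tcp [621. -16. 120.]
  [0,0,0.014,0,0,0]
  [0,0,0.015,0,0,0]
  [0,0,0.014,0,0,0]
  [0,0,0.014,0,0,0]
  [0,0,0.014,0,0,0]
  [0,0,0.015,0,0,0]
0.7 [134.6, 299.0, 40.7, 17.3]
```

View pics/t11.png

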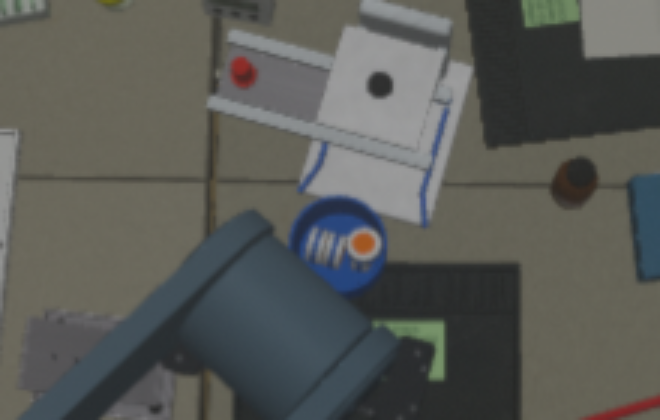

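Emit:
carry_out(deltas=[[[0.001, -0.008, 0, 0, 0, -3.5, 1], [0.001, -0.01, 0, 0, 0, -4.6, 1], [0.002, -0.011, 0, 0, 0, -4.6, 1], [0.003, -0.011, 0, 0, 0, -4.6, 1], [0.004, -0.011, 0, 0, 0, -4.6, 1], [0.005, -0.009, 0, 0, 0, -4.6, 1], [0.005, -0.009, 0, 0, 0, -4.5, 1], [0.006, -0.009, 0, 0, 0, -4.6, 1]]])

```text
t: 80.55
eef_pos: [0.4907, -0.1662, 0.2027]
eef_rot: [-0.001, 0.983, 0.186, 0.0]
force: [-0.8, 0.4, -1.6]
grip_width: 0.145
gripper_force: 58.0
```

Emit:
carry_out(deltas=[[[0.007, -0.008, 0, 0, 0, -4.6, 1], [0.007, -0.008, 0, 0, 0, -4.6, 1], [0.008, -0.007, 0, 0, 0, -4.5, 1], [0.015, -0.002, 0, 0, 0, -4.6, 1], [0.016, -0.001, 0, 0, 0, -4.6, 1], [0.015, 0, 0, 0, 0, -4.6, 1], [0.016, 0.001, 0, 0, 0, -4.6, 1], [0.015, 0.003, 0, 0, 0, -4.6, 1]]])

```text
t: 81.55
eef_pos: [0.557, -0.0826, 0.2028]
eef_rot: [-0.001, 0.874, 0.486, 0.0]
force: [0.4, 0.7, -1.1]
grip_width: 0.147
gripper_force: 58.0
```

Emit:
carry_out(deltas=[[[0.015, 0.004, 0, 0, 0, -4.6, 1], [0.014, 0.005, 0, 0, 0, -4.6, 1], [0.015, 0.006, 0, 0, 0, -4.6, 1], [0.013, 0.007, 0, 0, 0, -4.6, 1], [0.012, 0.008, 0, 0, 0, -4.6, 1], [0.008, 0.008, 0, 0, 0, -4.6, 1], [0, 0, 0, 0, 0, 0, 1], [0, 0, 0, 0, 0, 0, 1]]])

```text
t: 82.55
eef_pos: [0.6206, -0.0245, 0.2032]
eef_rot: [-0.001, 0.734, 0.679, 0.0]
force: [0.4, 0.6, -1.2]
grip_width: 0.148
gripper_force: 58.0
```

```bash
python3 - <<'E'
from cup import *
p,r,s=now();print(p.round(4),r.as_euler('ZYX',degrees=True).round(2),s["joints"].round(2),s["force"].round(1))
c="top";pic,P=cloud(c);q=bot.cut_out("scoop",c);Q=P[q[0]["pixels"]];Q=Q[~np.isnan(Q[:,0])]
T=Q[(Q[:,2]>.155)&(np.linalg.norm(Q[:,:2]-p[:2],axis=1)>.055)]; print(q[0]["conf"],"cup rim centre",cv2.minEnclosingCircle(T[:,:2].astype(np.float32)*1000), np.percentile(T[:,2],[5,50,95]))
plan([("fix",(621.7,-14.8,130),86.6,0,4),("down",(621.7,-14.8,58),86.6,0,8)])
E
```

```text
[ 0.6206 -0.0245  0.2032] [ 8.5480e+01 -1.1000e-01 -1.7996e+02] [-0.23  0.38  1.57  0.    1.19 -0.15] [ 0.4  0.6 -1.2]
0.82 cup rim centre ((624.0411987304688, 14.10208511352539), 93.90918731689453) [0.15617214 0.16539537 0.17161714]
# fix tcp [622. -15. 175.]
  [0.002,0,0.007,0,0,-0.3]
  [0.003,0,0.007,0,-0.1,-0.3]
  [0.002,0,0.007,0,0,-0.2]
  [0.003,0,0.008,0,0,-0.3]
# down tcp [622. -15. 103.]
  [0,0,0.009,0,0,0]
  [0,0,0.009,0,0,0]
  [0,0,0.009,0,0,0]
  [0,0,0.009,0,0,0]
  [0,0,0.009,0,0,0]
  [0,0,0.009,0,0,0]
  [0,0,0.009,0,0,0]
  [0,0,0.009,0,0,0]
```

Emit:
carry_out(deltas=[[[0.002, 0, 0.007, 0, 0, -0.3, 1], [0.003, 0, 0.007, 0, 0, -0.3, 1], [0.002, 0, 0.007, 0, 0, -0.2, 1], [0.003, 0, 0.008, 0, 0, -0.3, 1], [0, 0, 0.009, 0, 0, 0, 1], [0, 0, 0.009, 0, 0, 0, 1], [0, 0, 0.009, 0, 0, 0, 1], [0, 0, 0.009, 0, 0, 0, 1]]])

```text
t: 83.65
eef_pos: [0.6218, -0.0143, 0.1383]
eef_rot: [-0.0, 0.727, 0.686, 0.001]
force: [-0.1, 0.2, -0.2]
grip_width: 0.147
gripper_force: 58.0
```

Emit:
carry_out(deltas=[[[0, 0, 0.009, 0, 0, 0, 1], [0, 0, 0.009, 0, 0, 0, 1], [0, 0, 0.009, 0, 0, 0, 1], [0, 0, 0.008, 0, 0, 0, 1], [0, 0, 0.002, 0, 0, 0, 1], [0, 0, 0.001, 0, 0, 0, 1], [0, 0, 0, 0, 0, 0, 1], [0, 0, 0, 0, 0, 0, 1]]])

```text
t: 84.65
eef_pos: [0.622, -0.0142, 0.1013]
eef_rot: [-0.0, 0.727, 0.686, 0.001]
force: [-0.2, 0.4, -0.4]
grip_width: 0.15
gripper_force: 58.0
```

```bash
python3 - <<'E'
from cup import *
p,r,s=now();print(p.round(4),r.as_euler('ZYX',degrees=True).round(2),s["force"].round(1))
E
```

```text
[ 0.622  -0.0142  0.1013] [ 8.6660e+01 -1.0000e-01  1.7993e+02] [-0.2  0.4 -0.4]
```

Lower the last 1–2 mm, release and back off.

Emit:
carry_out(deltas=[[[0, 0, 0.001, 0, 0, 0, 1], [0, 0, 0.001, 0, 0, 0, 1], [0, 0, 0, 0, 0, 0, 1], [0, 0, 0, 0, 0, 0, 1], [0, 0, 0, 0, 0, 0, 0.6], [0, 0, 0, 0, 0, 0, 0.3], [0, 0, 0, 0, 0, 0, 0.2], [0, 0, -0.01, 0, 0, 0, 0.2]]])

```text
t: 85.65
eef_pos: [0.621, -0.0138, 0.1082]
eef_rot: [-0.001, 0.727, 0.686, 0.0]
force: [-0.3, -0.8, -0.1]
grip_width: 0.399
gripper_force: 0.0
```

Emit:
carry_out(deltas=[[[0, 0, -0.02, 0, 0, 0, 0.2], [0, 0, -0.03, 0, 0, 0, 0.2], [0, 0, -0.04, 0, 0, 0, 0.2], [-0.03, 0, -0.04, 0, 0, 0, 0.2], [-0.04, 0, 0, 0, 0, 0, 0.2], [-0.04, 0.0, 0, 0, 0, 0, 0.2], [-0.04, -0.03, 0, 0, 0, 0, 0.2], [-0.04, -0.03, 0, 0, 0, 0, 0.2]]])

```text
t: 86.65
eef_pos: [0.5502, -0.2019, 0.2404]
eef_rot: [0.001, 0.727, 0.686, 0.001]
force: [0.8, -0.7, 0.3]
grip_width: 0.397
gripper_force: 0.0
```

```bash
python3 - <<'E'
from cup import *
p,r,s=now();print(p.round(4),s["force"].round(1),s["t"])
for c in("top","scene"):
    pic,P=cloud(c);q=bot.cut_out("scoop",c);Q=P[q[0]["pixels"]]*1000
    print(c,np.nanpercentile(Q,[2,50,98],axis=0).round(0).tolist())
    for q in bot.cut_out("rack_a",c)[:6]:
        Q=P[q["pixels"]]*1000;print(c,round(q["conf"],2),np.nanpercentile(Q,[3,97],axis=0).round(0).tolist())
    if c=="top": cv2.imwrite("pics/t12.png",cv2.resize(pic[150:370,110:410],None,fx=2.6,fy=2.6))
E
```

```text
[ 0.5502 -0.2019  0.2404] [ 0.8 -0.7  0.3] 86.65
top [[592.0, -0.0, 5.0], [626.0, 73.0, 50.0], [663.0, 117.0, 70.0]]
top 0.85 [[534.0, 51.0, 6.0], [570.0, 128.0, 95.0]]
top 0.8 [[425.0, -750.0, -3.0], [487.0, -676.0, 77.0]]
top 0.47 [[463.0, 81.0, 5.0], [499.0, 130.0, 96.0]]
scene [[589.0, -56.0, 5.0], [624.0, 58.0, 51.0], [662.0, 116.0, 69.0]]
scene 0.88 [[388.0, 61.0, 9.0], [424.0, 121.0, 93.0]]
scene 0.85 [[460.0, 57.0, 9.0], [496.0, 117.0, 94.0]]
scene 0.69 [[532.0, 45.0, 11.0], [567.0, 112.0, 93.0]]
scene 0.53 [[630.0, 68.0, 11.0], [648.0, 96.0, 42.0]]
scene 0.51 [[665.0, -279.0, 100.0], [719.0, -172.0, 134.0]]
```

View pics/t12.png

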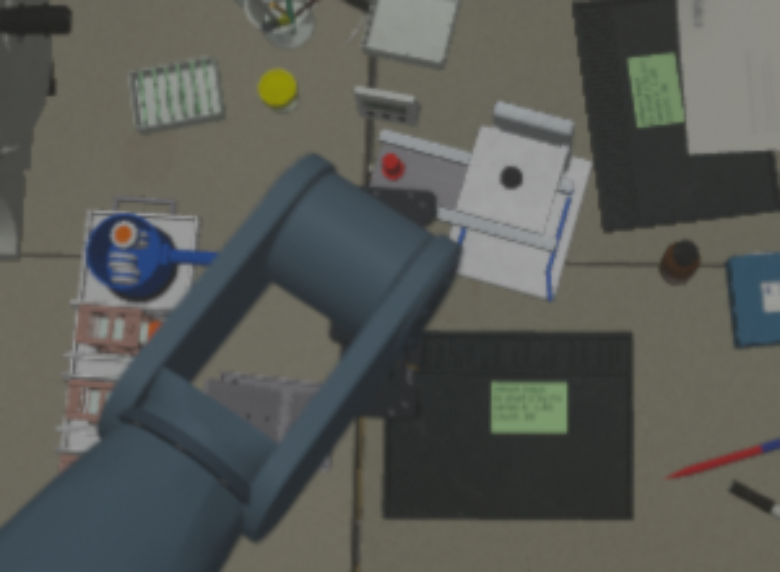

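The cup stands upright in the round bay at (130,255) with the canisters in it. The three racks are on end in their bays, the shutter is shut, and the arm touches nothing.

```bash
python3 -c "
from bench import bot
print(bot.sign_off())"
```

```text
the job is handed in; nothing more can be done
None
```

The job is handed in at about 87 s of the 210 s allowed: all three racks stand on end in their bays, the shutter is shut, and the cup with its four canisters stands upright in the round-marked bay. The verdict was not shown.

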